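# Check a brush ferrule on the studio's gauge

## Robot

A 7-joint arm with a two-finger parallel gripper is mounted at the origin on the work surface. World frame = base frame: x ahead of the robot, y to its left, z up, the work surface at z = 0. Lengths are in m, angles in rad, forces in N, time in s.
With the tool pointing down it reaches from about 0.4 to 0.85 m from the base axis. Payload 4.5 kg.
Tool frame: the origin (TCP) lies between the finger pads; the fingertips stand 11 mm ahead of it and the grasp point (between the pads) lies 8 mm behind it (r.nose_length is the distance from the TCP to the fingertips, in m); z points along the fingers, y is the line along which they close (so a half turn about z gives the same grasp; the last joint's range is limited). The gripper opens to 88 mm and grips with 3 to 60 N. Pads are 18 mm wide; open, the fingers measure 123 mm over their backs; the gripper's body (75 mm by 187 mm) begins 45 mm behind the grasp point.
Start: joints at [1.293, 0.689, -0.195, 1.565, 0.157, 0.902, -0.215], TCP at [0.192, -0.595, 0.25] pointing down, gripper open.
Joint ranges: [-3.01, 3.01], [-0.46, 2.08], [-1.47, 1.51], [0.13, 2.56], [-1, 4.14], [0.04, 2.09], [-2.66, 2.66]. Speed limits (rad/s): [2.57, 2.57, 3.14, 3.14, 3.14, 3.14, 3.14].

## Interface

Orientations are given as a unit quaternion [x, y, z, w].
In Python, from plant import get_state, snapshot, camera_model, r gives the robot as it stands.
- The arm moves only by the shell command python3 -m inch 'ROWS' [FORCE]. ROWS is text: rows parted by semicolons, each of 7 numbers parted by spaces: the opening, from -1 (shut) to 1 (fully open), then the shift along the tool's x, y, z in m, then the turn, a rotation vector about the tool's x, y, z in rad. A call has 1 to 20 rows; each row shifts and turns the commanded pose from where the row before left it, along the tool's axes as they then stand; what a row does not reach is not made up. A row lasts 1/12 s, in which the tool goes at most 41.7 mm and 7.16 degrees, less where a joint would pass 70% of its speed; a pose out of reach is approached as far as the arm can. A call is refused whole if a number of a shift passes 0.0417 or a number of a turn 0.125, either way. A call with a gripper value outside its range is refused whole. The fingers move at their own pace and stop on an object; FORCE is the grip in N (left out, the last holds). Time passes only in rows, so rows that do not move let the fingers close. It gives the time, the measured TCP pose, the force, the opening and the grip force at its end, in the units of the state.
- get_state(): the state, without advancing time (a new reading comes with each control period).
- snapshot(name): name is "side" or "top" or "wrist"; returns (picture, depth): 420x560x3 uint8, red, green, blue; 420x560 float32, m along the optical axis (not along the pixel's ray), 0 where there is no reading.
- camera_model(name): a dict with "intrinsics" (3x3 intrinsics, pixels), "view" (4x4, takes a point from world to camera coordinates). Camera axes: x right, y down, z forward; pixel columns grow to the right and rows downward; lengths in m; the calibration is good to about 2 mm. A picture is of the moment at which its call begins: read the wrist's pose just before it. camera_model takes no time and is no camera call; for the wrist camera it gives the pose at the moment of the call.
- r.finish_job(): hands the job in; it is judged then, once.
The state is a dict: "clock": time; "q": joint angles; "qd": joint speeds; "joint_torque": joint torques, N m; "tool_pos": TCP position; "eef_rot": TCP orientation; "contact_force": force on the tool from outside, world axes, zero at the start; "moment": the same for the moment, N m; "opening": opening from 0.0 (shut) to 1.0 (fully open); "finger_force": force on a finger pad.
Only numpy, scipy, OpenCV 4.12 (cv2) and the standard library are available. Lean on these libraries where they do the work, as an engineer would, in place of code of your own. Each camera call takes 0.05 s, during which the arm holds its last target. There are 200 camera calls.

## Task

Check the wide brush ferrule on the bench gauge: with the pin still empty press the round key right down to zero it, slide the wide ferrule all the way down over the gauge pin, and press the square key right down to measure. Then take the ferrule off, set it upright on the floor of the wooden tray, and only when it stands there press the bar-shaped key right down to store the reading. Do not drop the ferrule, press each key only at its own step and the cross-shaped key never, and leave the two narrow ferrules, the ink bottle and the brush pot where they stand.

Things in the scene. Friction and masses are not known exactly. Their poses are not given: they have to be found in the camera images.
- gauge: bench gauge fixed to the table: grey and black desk console, four keys in a row on a 124 x 205 mm face sloping 32 deg down to the robot; left of it a 20 mm high deck with a steel pin. Origin: on the table under its middle; x away from the robot (up the slope), y left along the row, z up. The keys sit 47 mm apart at y -99, -52, -5, 42 mm, x -5 mm, z 70 mm, in any order.
- lamp_bar (a point): middle of the lamp bar over the keys, fixed to the gauge (its axes): 18 mm thick, 205 mm long along y, at gauge x 20, y -27, z 180 mm, on two 10 mm posts at y -125 and 68 mm that rise behind the face (x 52 mm) and bend forward to it. A vertical gripper over a key hits it; a hand tilted 20 to 45 deg, leaning back to the robot, passes under it.
- pin_seat (a point): middle of the flat 36 mm flange at the foot of the gauge pin, 26 mm above the table, where the ferrule's lower end rests when fully down. The pin stands upright on it: 16 mm thick, tapering over the last 12 mm to a 6 mm tip 46 mm above this point. At x 0, y 140 mm of the gauge.
- wide_ferrule: the wide steel ferrule: a plain tube 30 mm outside, 20 mm bore, 45 mm tall, 35 to 70 g, loose, standing upright on the plywood board. Origin: middle of its lower end; z along its axis, up.
- board: plywood board 150 x 150 x 12 mm, fixed on the table; the wide ferrule, one narrow ferrule and the ink bottle stand on it 70 mm or more apart centre to centre, in any arrangement. Origin: middle of its underside.
- tray: shallow wooden tray 150 (x) x 110 (y) x 20 mm, walls and floor 6 mm thick, fixed on the table. Origin: middle of its underside. Board and tray may swap places.
- tray_in (a point): middle of the tray's inner floor, 6 mm above the table; axes as the tray's, inside 138 (x) x 98 (y) mm.
- narrow_ferrule: narrow steel ferrule on the board, 20 mm outside, 12 mm bore, 45 mm tall, loose; leave alone. Origin: middle of its lower end.
- done_ferrule: another narrow steel ferrule, 20 mm outside, 45 mm tall, standing loose in the tray; leave alone. Origin: middle of its lower end.
- ink_bottle: brown ink bottle with black cap on the board, 38 mm thick, 72 mm tall, loose; leave alone. Origin: middle of its underside.
- brush_pot: cork pot 60 mm wide, 90 mm tall, with brushes up to 210 mm high, leaning out to 36 mm from its axis, loose on the table; leave alone. Origin: middle of its underside.
- key_round (a joint): how far the round (28 mm) key is pressed: 0 up, 0.006 m fully down; zeroes the gauge. Springs back up when let go; starts moving at 1.5 N and is fully down at 5 N.
- round_top (a point): middle of the top of the round key, all keys light grey plastic on a black 42 x 43 mm square bezel plate; when up the key top stands 17 mm above the sloping face and 11 mm above its bezel. z points out of the face (32 deg from vertical, leaning to the robot), x up the slope, y along the row of keys.
- key_square (a joint): how far the square (25 x 25 mm) key is pressed: 0 up, 0.006 m fully down; measures. Springs back up when let go; starts moving at 1.5 N and is fully down at 5 N.
- square_top (a point): middle of the top of the square key, all keys light grey plastic on a black 42 x 43 mm square bezel plate; when up the key top stands 17 mm above the sloping face and 11 mm above its bezel. z points out of the face (32 deg from vertical, leaning to the robot), x up the slope, y along the row of keys.
- key_bar (a joint): how far the bar-shaped (34 mm along the row, 11 mm up the slope) key is pressed: 0 up, 0.006 m fully down; stores the reading. Springs back up when let go; starts moving at 1.5 N and is fully down at 5 N.
- bar_top (a point): middle of the top of the bar-shaped key, all keys light grey plastic on a black 42 x 43 mm square bezel plate; when up the key top stands 17 mm above the sloping face and 11 mm above its bezel. z points out of the face (32 deg from vertical, leaning to the robot), x up the slope, y along the row of keys.
- key_cross (a joint): how far the cross-shaped (30 mm, arms 9 mm) key is pressed: 0 up, 0.006 m fully down; not used. Springs back up when let go; starts moving at 1.5 N and is fully down at 5 N.
- cross_top (a point): middle of the top of the cross-shaped key, all keys light grey plastic on a black 42 x 43 mm square bezel plate; when up the key top stands 17 mm above the sloping face and 11 mm above its bezel. z points out of the face (32 deg from vertical, leaning to the robot), x up the slope, y along the row of keys.
Things that resemble listed ones, but are neither listed nor needed, are in the scene too. Leave any green or red look-alike of the wide_ferrule alone. Of the things that look like the tray, take the one that is farthest from the robot's base at the start.

How it is judged:
On the way, in this order (a step that is already met when the one before it is completed fails the run):
1. round key pressed right down with the pin empty (value of joint key_round above 0.0045 m and distance between wide_ferrule and pin_seat above 0.08 m), for 0.04 s.
2. wide ferrule fully down on the pin, let go, all keys up (horizontal distance between wide_ferrule and pin_seat below 0.005 m and z of wide_ferrule in the frame of pin_seat between -0.004 and 0.004 m and angle between wide_ferrule's own z axis and vertical below 0.1 rad and contact force between the fingers and wide_ferrule below 0.3 N and value of joint each of key_round, key_square, key_bar, key_cross below 0.0015 m), for 0.2 s.
3. square key pressed right down with the ferrule on the pin (value of joint key_square above 0.0045 m and horizontal distance between wide_ferrule and pin_seat below 0.005 m and z of wide_ferrule in the frame of pin_seat between -0.004 and 0.004 m and angle between wide_ferrule's own z axis and vertical below 0.1 rad), for 0.04 s.
4. wide ferrule upright on the tray floor, let go, all keys up (x of wide_ferrule in the frame of tray_in between -0.07 and 0.07 m and y of wide_ferrule in the frame of tray_in between -0.05 and 0.05 m and z of wide_ferrule in the frame of tray_in below 0.006 m and angle between wide_ferrule's own z axis and vertical below 0.1 rad and contact force between the fingers and wide_ferrule below 0.3 N and value of joint each of key_round, key_square, key_bar, key_cross below 0.0015 m), for 0.2 s.
5. bar key pressed right down with the ferrule in the tray (value of joint key_bar above 0.0045 m and x of wide_ferrule in the frame of tray_in between -0.07 and 0.07 m and y of wide_ferrule in the frame of tray_in between -0.05 and 0.05 m and z of wide_ferrule in the frame of tray_in below 0.006 m and angle between wide_ferrule's own z axis and vertical below 0.1 rad), for 0.04 s.
At the end, for the whole second after the job is handed in: The wide ferrule stands upright (within 0.1 rad) and at rest on the tray floor between the walls, all four keys are back up (within 1.5 mm), and the two narrow ferrules, ink bottle and brush pot stand upright within 20 mm of where they were (x of wide_ferrule in the frame of tray_in between -0.07 and 0.07 m and y of wide_ferrule in the frame of tray_in between -0.05 and 0.05 m and z of wide_ferrule in the frame of tray_in below 0.006 m and angle between wide_ferrule's own z axis and vertical below 0.1 rad and linear speed of wide_ferrule below 0.03 m/s and value of joint each of key_round, key_square, key_bar, key_cross below 0.0015 m and distance of each of narrow_ferrule, ink_bottle, done_ferrule, brush_pot from where it was at the start of the episode below 0.02 m and angle between each of narrow_ferrule, ink_bottle, done_ferrule, brush_pot's own z axis and vertical below 0.15 rad); the robot touches nothing.
It fails at once if cross key pressed (over 3 mm), or round key pressed after the wide ferrule has been taken from its place (value of joint key_cross above 0.003 m or (value of joint key_round above 0.003 m and distance of wide_ferrule from where it was at the start of the episode above 0.03 m)).
It fails at once if square key pressed (over 3 mm) when the wide ferrule is not fully down on the pin (value of joint key_square above 0.003 m and not (horizontal distance between wide_ferrule and pin_seat below 0.005 m and z of wide_ferrule in the frame of pin_seat between -0.004 and 0.004 m and angle between wide_ferrule's own z axis and vertical below 0.1 rad)).
It fails at once if bar key pressed (over 3 mm) when the wide ferrule is not standing in the tray (value of joint key_bar above 0.003 m and not (x of wide_ferrule in the frame of tray_in between -0.07 and 0.07 m and y of wide_ferrule in the frame of tray_in between -0.05 and 0.05 m and z of wide_ferrule in the frame of tray_in below 0.006 m and angle between wide_ferrule's own z axis and vertical below 0.1 rad)).
It fails at once if wide ferrule dropped (over 0.6 m/s without a finger on it) (linear speed of wide_ferrule above 0.6 m/s and contact force between the fingers and wide_ferrule below 0.1 N).
It fails at once if a narrow ferrule, the ink bottle or the brush pot moved over 20 mm (distance of any of narrow_ferrule, ink_bottle, done_ferrule, brush_pot from where it was at the start of the episode above 0.02 m).
It also fails if it takes over 72 s, if anything falls off the work surface, if the arm or the gripper's body presses on something with over 40 N, if the wrist force passes 120 N, or if a joint passes its speed limit or range.

## Working session

There is one attempt and no reset: what is moved stays moved. The work goes in short steps, Python scripts to look and compute and a shell command to move; the robot and the scene stay as the last step left them, time stands still between calls to the robot, and variables do not carry over. Pictures are saved under pics/ and viewed, at most 10 in all, crops included, and the job is handed in when it is done.

```bash
ls; mkdir -p pics
python3 - <<'E'
from plant import get_state, snapshot, camera_model, r
import cv2,numpy as np
s=get_state();print(s)
for n in("top","side"):
    p,d=snapshot(n);cv2.imwrite(f"pics/{n}0.png",p[...,::-1]);np.save(f"pics/{n}0.npy",d)
    m=camera_model(n);print(n,m)
E
```

```text
pics
{'clock': 0.0, 'q': array([ 1.29280263,  0.68999314, -0.19451378,  1.56634709,  0.15727296,
        0.90246816, -0.21510116]), 'qd': array([-7.98051558e-04, -4.59825853e-04,  4.08995289e-05,  1.16572900e-03,
       -1.40621154e-04, -1.18485101e-03,  1.88137234e-03]), 'joint_torque': array([ 1.30029157e-04, -5.27564907e+01, -1.26723614e+00, -1.53429902e+01,
       -5.27932984e-02,  6.50344271e-03,  1.67278654e-04]), 'tool_pos': array([ 0.19150395, -0.59429821,  0.24890346]), 'eef_rot': array([ 9.87867089e-01,  1.55299001e-01, -1.94419339e-04, -8.92790157e-04]), 'contact_force': array([ 0.27106266, -0.04869156, -0.45345628]), 'moment': array([-0.00513915,  0.01885018,  0.01858829]), 'finger_force': 0.0, 'opening': 1.0045389953898463}
top {'intrinsics': array([[508.45012417,   0.        , 280.50555435],
       [  0.        , 508.45012417, 211.65142458],
       [  0.        ,   0.        ,   1.        ]]), 'view': array([[-0.0043739 , -0.99972542,  0.02302058, -0.0478969 ],
       [-0.99524879,  0.00211284, -0.09734155,  0.47728052],
       [ 0.09726619, -0.02333697, -0.99498476,  1.19305806],
       [ 0.        ,  0.        ,  0.        ,  1.        ]])}
side {'intrinsics': array([[410.04808827,   0.        , 277.46135016],
       [  0.        , 410.04808827, 204.32042576],
       [  0.        ,   0.        ,   1.        ]]), 'view': array([[ 0.97467393, -0.22351065, -0.00732964, -0.48586925],
       [-0.13922037, -0.58080329, -0.80205064,  0.15678296],
       [ 0.17500978,  0.78275829, -0.59721105,  1.01501634],
       [ 0.        ,  0.        ,  0.        ,  1.        ]])}
```

View pics/top0.png

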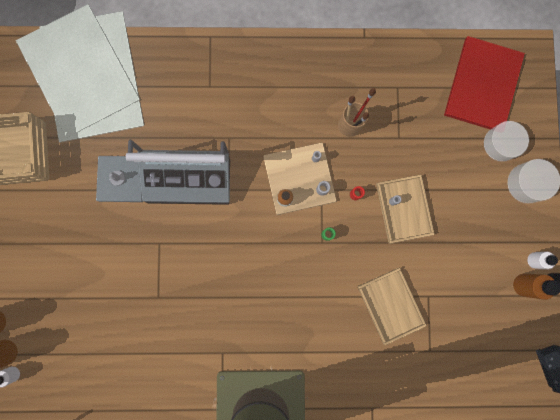

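View pics/side0.png

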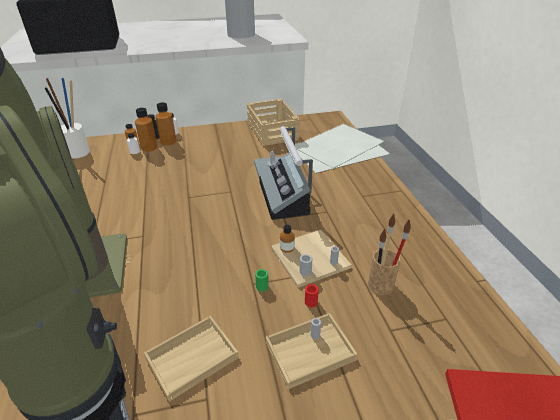

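Top view: the gauge has its pin at (117,177) and keys left to right cross (153,180), bar (174,180), square (195,180) and round (215,180). The board is at (300,178).
- **Ferrules:** the candidates for wide are grey (323,188) on the board, red (357,193) and green (329,234). The grey one fits, since it is steel and stands on the board, and it is wider than the narrow one at (316,155).
- **Trays:** the candidates are (405,208) and (392,305). The first is farther from the base and holds the done ferrule at (396,200).

I'll confirm with one crop and measure.

```bash
cat > h.py <<'E'
import numpy as np,cv2
from scipy.spatial.transform import Rotation as R
from plant import get_state, snapshot, camera_model, r
def world(d,m):
    K=m["intrinsics"];v,u=np.indices(d.shape)
    c=np.stack([(u-K[0,2])/K[0,0]*d,(v-K[1,2])/K[1,1]*d,d],-1)
    T=np.linalg.inv(m["view"]);return c@T[:3,:3].T+T[:3,3]
def proj(p,m):
    c=m["view"][:3,:3]@np.asarray(p)+m["view"][:3,3];q=m["intrinsics"]@c;return q[:2]/q[2]
def ray(u,v,z,m):
    K=m["intrinsics"];T=np.linalg.inv(m["view"])
    d=T[:3,:3]@np.array([(u-K[0,2])/K[0,0],(v-K[1,2])/K[1,1],1.]);o=T[:3,3]
    return o+d*(z-o[2])/d[2]
def pose():
    s=get_state();return s["tool_pos"],R.from_quat(s["eef_rot"])
E
python3 - <<'E'
from h import *
m=camera_model("top");d=np.load("pics/top0.npy");W=world(d,m)
P=cv2.imread("pics/top0.png")
def box(u0,u1,v0,v1,z0,z1):
    w=W[v0:v1,u0:u1].reshape(-1,3);return w[(w[:,2]>z0)&(w[:,2]<z1)]
def rep(n,w):
    (c,s,a)=cv2.minAreaRect(w[:,:2].astype(np.float32));e,rr=cv2.minEnclosingCircle(w[:,:2].astype(np.float32))
    print(n,len(w),"med",np.median(w,0).round(4),"rect",np.round(c,4),np.round(s,4),round(a,1),"circ",np.round(e,4),round(rr,4))
rep("wide",box(310,336,176,198,.045,.07))
rep("narrow",box(308,326,146,164,.045,.07))
rep("done",box(386,406,190,206,.035,.07))
rep("bottle",box(272,298,183,208,.06,.1))
rep("board",box(255,345,135,220,.008,.017))
rep("tray",box(370,442,170,250,.015,.027))
rep("pin",box(100,135,160,190,.045,.09))
rep("deck",box(90,140,150,210,.014,.03))
rep("lamp",box(120,235,140,172,.16,.2))
rep("pot",box(330,380,85,140,.07,.11))
rep("brush",box(330,390,80,140,.11,.25))
for n,u,v in(("cross",153,180),("bar",174,180),("sq",195,180),("round",215,180)): print(n,W[v,u].round(4))
a=cv2.resize(P[140:215,90:240],None,fx=5,fy=5,interpolation=2)
b=cv2.resize(P[140:250,260:440],None,fx=2,fy=2,interpolation=2)
o=np.zeros((375+220,750,3),np.uint8);o[:375]=a;o[375:,:360]=b
cv2.imwrite("pics/crop1.png",o)
E
```

```text
wide 82 med [ 0.5314 -0.1498  0.0568] rect [ 0.5325 -0.1493] [0.0273 0.0286] 84.4 circ [ 0.5325 -0.15  ] 0.0147
narrow 51 med [ 0.6082 -0.1347  0.056 ] rect [ 0.6085 -0.1344] [0.017  0.0183] 89.3 circ [ 0.6094 -0.1347] 0.0102
done 56 med [ 0.5036 -0.3213  0.0488] rect [ 0.5039 -0.3222] [0.0182 0.0182] 30.9 circ [ 0.5042 -0.3226] 0.0102
bottle 129 med [ 0.5073 -0.0586  0.0658] rect [ 0.5088 -0.0592] [0.0302 0.0301] 71.5 circ [ 0.509  -0.0586] 0.0171
board 3111 med [ 0.5653 -0.097   0.0125] rect [ 0.5635 -0.1021] [0.1829 0.1785] 9.4 circ [ 0.5703 -0.1082] 0.1188
tray 567 med [ 0.4863 -0.3496  0.0199] rect [ 0.4856 -0.3518] [0.1502 0.1117] 10.8 circ [ 0.485  -0.3514] 0.0914
pin 53 med [0.5579 0.3387 0.0627] rect [0.5585 0.3396] [0.0135 0.0146] 54.9 circ [0.5588 0.3403] 0.008
deck 1770 med [0.5536 0.34   0.0206] rect [0.5592 0.3398] [0.1058 0.1101] 89.4 circ [0.5574 0.3393] 0.0734
lamp 1015 med [0.5758 0.1742 0.1871] rect [0.5896 0.1735] [0.2042 0.0459] 89.3 circ [0.5893 0.1729] 0.1034
pot 235 med [ 0.6934 -0.223   0.0871] rect [ 0.6964 -0.2207] [0.057  0.0604] 85.7 circ [ 0.6961 -0.2221] 0.0305
brush 208 med [ 0.7043 -0.2299  0.1696] rect [ 0.7013 -0.2268] [0.0573 0.0476] 44.3 circ [ 0.6961 -0.222 ] 0.031
cross [0.544  0.2415 0.0853]
bar [0.544  0.1941 0.0849]
sq [0.5436 0.1461 0.0873]
round [0.5436 0.1008 0.0871]
```

View pics/crop1.png

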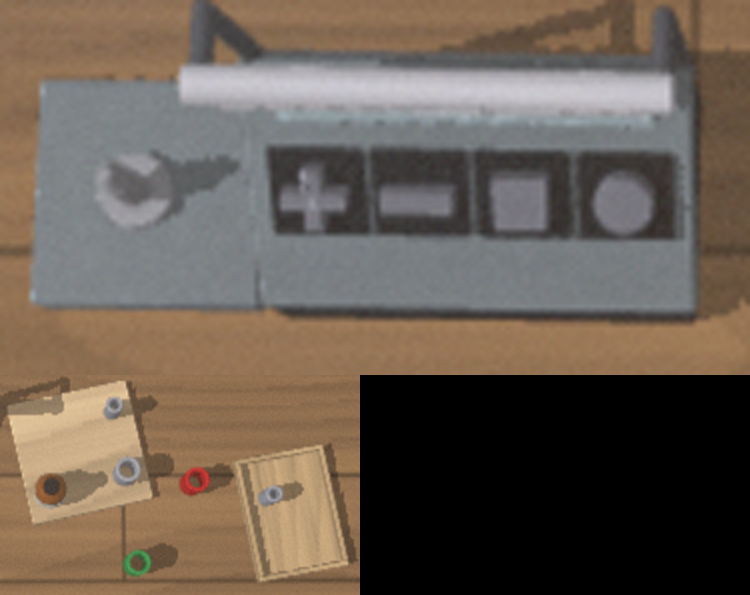

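The crop confirms the key order (cross, bar, square, round), the grey wide ferrule on the board at top-picture pixel (323,188), and the far tray at (405,208) with the done ferrule in it. The key positions agree with a gauge origin at about (0.558, 0.200) and no yaw.

```bash
python3 -m inch '-1 0 0 0 0 0 0.104; -1 0 0 0 0 0 0.104; -1 0 0 0 0 0 0.104; -1 0 0 0 0 0 0; -1 .0254 -.0327 0 0 0 0; -1 .0254 -.0327 0 0 0 0; -1 .0254 -.0327 0 0 0 0; -1 .0254 -.0327 0 0 0 0; -1 .0254 -.0327 0 0 0 0; -1 .0254 -.0327 0 0 0 0; -1 .0254 -.0327 0 0 0 0; -1 .0254 -.0327 0 0 0 0; -1 .0254 -.0327 0 0 0 0; -1 0 0 0 0 0 0; -1 0 0 0 0 0 0' 10 && python3 -c "
from h import *
p,o=pose();print(p,o.as_matrix().round(3),get_state()['q'].round(2))"
```

```text
clock: 1.35
tool_pos: [0.4224, -0.2977, 0.2496]
eef_rot: [1.0, 0.005, 0.0, -0.001]
contact_force: [-0.5, -0.9, -0.1]
opening: 0.003
finger_force: 0.0
[ 0.42242208 -0.29770061  0.24962162] [[ 1.     0.01   0.001]
 [ 0.01  -1.     0.001]
 [ 0.001 -0.001 -1.   ]] [ 0.57  0.55 -0.07  1.89  0.05  0.7  -1.09]
```

```bash
python3 -m inch '-1 .003 -.04 0 0 0 0; -1 .003 -.04 0 0 0 0; -1 .003 -.04 0 0 0 0; -1 .003 -.04 0 0 0 0; -1 .003 -.04 0 0 0 0; -1 .003 -.04 0 0 0 0; -1 .003 -.04 0 0 0 0; -1 .003 -.04 0 0 0 0; -1 .003 -.04 0 0 0 0; -1 .003 -.04 0 0 0 0; -1 0 0 0 0 .1117 0; -1 0 0 0 0 .1117 0; -1 0 0 0 0 .1117 0; -1 0 0 0 0 .1117 0; -1 0 0 0 0 .1117 0; -1 0 0 0 0 0 0; -1 0 0 0 0 0 0'
python3 - <<'E'
from h import *
p,o=pose();print(o.as_matrix().round(3),get_state()['q'].round(2))
n=np.array([-.5299,0,.848])
for k in(.08,.011): print((o.inv().apply(np.array([.5437,.1005,.0845])+n*k-p)).round(4))
m=camera_model("wrist");p,d=snapshot("wrist");cv2.imwrite("pics/w1.png",p[...,::-1])
for y in(.1005,.1475,.1945,.2415):print(proj([.5437,y,.0845],m).round(0))
E
```

```text
clock: 2.77
tool_pos: [0.4586, 0.0992, 0.2686]
eef_rot: [0.98, -0.001, 0.199, 0.009]
contact_force: [0.2, -0.1, 0.2]
opening: 0.006
finger_force: 0.0
[[ 0.921 -0.005  0.39 ]
 [ 0.002 -1.    -0.019]
 [ 0.39   0.018 -0.921]] [-0.68  0.39  0.35  2.35  0.52  0.06 -2.46]
[-0.006  -0.0036  0.1236]
[ 0.0049 -0.0049  0.1918]
[273. 174.]
[225. 174.]
[176. 174.]
[127. 174.]
```

View pics/w1.png

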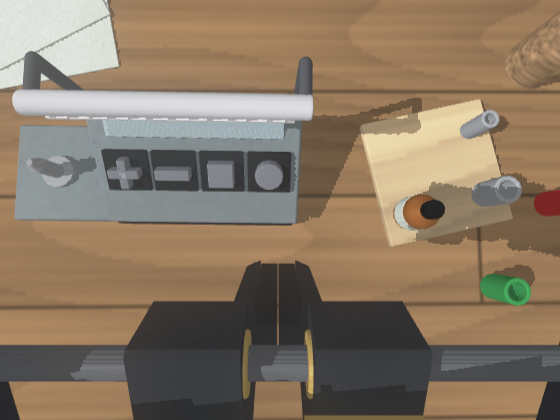

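The four keys appear at (124,174) cross, (173,174) bar, (221,174) square and (269,174) round, within 4 px of the prediction. The tilt stopped at 23° because joint 6 is near its limit, which still falls in the allowed 20–45°. Now down to above the round key.

```bash
python3 -m inch '-1 .0016 -.0015 .036 0 0 0; -1 .0016 -.0015 .036 0 0 0; -1 .0016 -.0015 .036 0 0 0; -1 .0016 -.0015 .036 0 0 0; -1 0 0 0 0 0 0; -1 0 0 0 0 0 0; -1 0 0 0 0 0 0'
python3 - <<'E'
from h import *
p,o=pose();print(o.as_matrix().round(3),get_state()['q'].round(2))
print((o.inv().apply(np.array([.5437,.102,.0845])-p)).round(4),r.nose_length)
E
```

```text
clock: 3.4
tool_pos: [0.539, 0.1106, 0.1783]
eef_rot: [0.986, -0.004, 0.166, 0.018]
contact_force: [-0.6, 0.2, 0.4]
opening: 0.004
finger_force: 0.0
[[ 0.945 -0.013  0.327]
 [-0.001 -0.999 -0.036]
 [ 0.327  0.034 -0.944]] [-0.5   0.65  0.2   2.17  0.72  0.04 -2.65]
[-0.0262  0.0053  0.0904] 0.011
```

```bash
cat > kin.py <<'E'
from h import *
from scipy.optimize import least_squares
D=[([1.29280263,.68999314,-.19451378,1.56634709,.15727296,.90246816,-.21510116],[.1915,-.5943,.2489],[.98787,.1553,-.0002,-.0009]),
([.57,.55,-.07,1.89,.05,.7,-1.09],[.4224,-.2977,.2496],[1,.005,0,-.001]),
([-.68,.39,.35,2.35,.52,.06,-2.46],[.4586,.0992,.2686],[.98,-.001,.199,.009]),
([-.5,.65,.2,2.17,.72,.04,-2.65],[.539,.1106,.1783],[.986,-.004,.166,.018])]
def fk(q,L):
    z=np.array([0,0,1.]);p=L[0]*z;Q=R.identity()
    for i in range(7):
        Q=Q*(R.from_rotvec([0,0,-q[i]]) if i%2==0 else R.from_rotvec([0,q[i],0]))
        if i in(1,3,5): p=p+Q.apply([L[4] if i==1 else L[5] if i==3 else 0,0,L[1+i//2]])
    return p,Q
f=lambda L:np.concatenate([fk(q,L)[0]-p for q,p,_ in D])
S=least_squares(f,[.3,.4,.35,.25,0,0]);L=S.x
off=R.identity()
def ik(p,Q,seed,bounds=([-3.01,-.46,-1.47,.13,-1,.04,-2.66],[3.01,2.08,1.51,2.56,4.14,2.09,2.66])):
    g=lambda q:np.concatenate([(fk(q,L)[0]-p)*5,(Q.inv()*fk(q,L)[1]).as_rotvec(),.003*(q-seed)])
    s=least_squares(g,np.clip(seed,np.add(bounds[0],.01),np.subtract(bounds[1],.01)),bounds=bounds);return s.x,np.abs(g(s.x)[:6]).max()
E
python3 - <<'E'
from kin import *
print(L.round(4),np.abs(S.fun).max())
for q,p,o in D: print((fk(q,L)[1].inv()*R.from_quat(o)).as_rotvec().round(3))
E
```

```text
[ 0.43    0.6216  0.3746  0.4452 -0.0583  0.0233] 0.050224564926724835
[0.    0.    1.571]
[ 0.004 -0.004  1.569]
[ 0.    -0.004  1.576]
[-0.003 -0.002  1.573]
```

Run:
```python
from kin import *
from itertools import product
for x0 in([.28,.42,.31,.3,0,0],[.34,.4,.4,.28,0,0],[.36,.42,.4,.3,0,0]):
    s=least_squares(f,x0);print(s.x.round(3),s.fun.round(3))
L0=[.2848,.4208,.3143,.3,0,0]
for lt in(.26,.3,.34,.38): print(lt,f([.2848,.4208,.3143,lt,0,0]).round(3))
```

```text
[ 0.43   0.622  0.375  0.445 -0.058  0.023] [ 0.048  0.018  0.002  0.013  0.05  -0.005 -0.002  0.011  0.001  0.004
  0.025  0.002]
[ 0.43   0.622  0.375  0.445 -0.058  0.023] [ 0.048  0.018  0.002  0.013  0.05  -0.005 -0.002  0.011  0.001  0.004
  0.025  0.002]
[ 0.43   0.622  0.375  0.445 -0.058  0.023] [ 0.048  0.018  0.002  0.013  0.05  -0.005 -0.002  0.011  0.001  0.004
  0.025  0.002]
0.26 [ 0.006  0.124 -0.095 -0.054  0.088 -0.106 -0.098  0.007 -0.118 -0.122
  0.003 -0.099]
0.3 [ 0.006  0.124 -0.135 -0.054  0.088 -0.146 -0.083  0.006 -0.155 -0.109
  0.002 -0.137]
0.34 [ 0.006  0.124 -0.175 -0.054  0.088 -0.186 -0.067  0.006 -0.191 -0.096
  0.    -0.175]
0.38 [ 0.006  0.124 -0.215 -0.054  0.088 -0.226 -0.051  0.005 -0.228 -0.083
 -0.001 -0.212]
```

```bash
python3 - <<'E'
s=open('kin.py').read()
s=s.replace("p=L[0]*z;","p=R.from_rotvec([0,0,-q[0]]).apply([L[6],L[7],L[0]]);").replace("[.3,.4,.35,.25,0,0]","[.34,.4,.4,.2,0,0,0,0]").replace("f=lambda L:np.concatenate([fk(q,L)[0]-p for q,p,_ in D])","f=lambda L:np.concatenate([fk(q,L)[0]-p for q,p,_ in D]+[.02*(L-np.array([.34,.4,.4,.2,0,0,0,0]))])")
s+="\nTO=R.from_rotvec([0,0,np.pi/2])\n"
open('kin.py','w').write(s)
E
python3 - <<'E'
from kin import *
print(L.round(4),S.fun.round(4))
# feasibility of press poses: tool axes x fwd or flipped
T=.5585
seeds=[np.array(a) for a in([-.3,.6,.1,2.1,3.1,.25,-1.9],[-.3,.6,.1,2.1,3.1,.25,1.2],[-.3,.7,.1,2.1,.2,.1,-2],[-.3,.7,.1,2.1,.2,.1,1.2])]
for n,y in(("round",.102),("square",.149),("bar",.196)):
  for t in(.36,.45,.56):
    zt=np.array([np.sin(t),0,-np.cos(t)]);p=np.array([.5437,y,.0845])-.011*zt
    for fl in(1,-1):
        yy=np.array([0,-1.*fl,0]);Q=R.from_matrix(np.stack([np.cross(yy,zt),yy,zt],1))*TO.inv()
        for s in seeds:
            q,e=ik(p,Q,s)
            if e<.02: print(n,t,fl,q.round(2),round(e,4))
E
```

```text
[ 0.3433  0.5815  0.3519  0.3158 -0.0099  0.0177  0.0065 -0.0472] [-0.0001 -0.0004  0.0011 -0.0005  0.0002 -0.001  -0.0001  0.0008  0.0005
 -0.     -0.0005 -0.0005  0.0001  0.0036 -0.001   0.0023 -0.0002  0.0004
  0.0001 -0.0009]
round 0.36 1 [-0.43  0.84  0.15  2.25  3.1   0.28  1.26] 0.0
round 0.36 1 [-0.13  0.86 -0.34  2.21  2.16  0.44  2.26] 0.0
round 0.36 -1 [-0.43  0.84  0.14  2.25  3.08  0.28 -1.86] 0.0
round 0.36 -1 [-0.06  0.88 -0.46  2.2   2.05  0.52 -0.76] 0.0
round 0.36 -1 [-0.14  0.86 -0.33  2.21  2.17  0.44 -0.9 ] 0.0
round 0.36 -1 [ 0.08  0.96 -0.72  2.18  1.92  0.71 -0.59] 0.0001
round 0.45 1 [-0.46  0.87  0.16  2.33  3.06  0.47  1.28] 0.0
round 0.45 1 [-0.12  0.9  -0.41  2.28  2.32  0.63  2.08] 0.0
round 0.45 -1 [-0.45  0.87  0.15  2.33  3.04  0.47 -1.85] 0.0
round 0.45 -1 [-0.03  0.93 -0.56  2.27  2.2   0.72 -0.92] 0.0
round 0.45 -1 [-0.12  0.9  -0.4   2.28  2.33  0.63 -1.07] 0.0
round 0.45 -1 [ 0.11  1.03 -0.83  2.26  2.06  0.92 -0.72] 0.0001
round 0.56 1 [-0.48  0.93  0.16  2.42  3.    0.72  1.28] 0.0
round 0.56 1 [-0.14  0.96 -0.42  2.37  2.46  0.86  1.91] 0.0
ro
[... 1768 characters left out ...]
87  0.22  2.24  2.93  0.34  1.2 ] 0.0
bar 0.45 1 [-0.37  0.88 -0.31  2.2   2.15  0.56  2.06] 0.0
bar 0.45 -1 [-0.69  0.87  0.21  2.24  2.91  0.34 -1.92] 0.0
bar 0.45 -1 [-0.27  0.92 -0.49  2.18  2.04  0.67 -0.94] 0.0
bar 0.45 -1 [-0.37  0.88 -0.3   2.2   2.16  0.55 -1.09] 0.0
bar 0.45 -1 [-0.15  0.98 -0.71  2.17  1.96  0.84 -0.81] 0.0001
bar 0.56 1 [-0.72  0.91  0.21  2.32  2.85  0.56  1.22] 0.0
bar 0.56 1 [-0.39  0.93 -0.35  2.28  2.3   0.77  1.87] 0.0
bar 0.56 -1 [-0.72  0.91  0.2   2.32  2.84  0.57 -1.9 ] 0.0
bar 0.56 -1 [-0.27  0.98 -0.56  2.26  2.18  0.9  -1.11] 0.0
bar 0.56 -1 [-0.4   0.93 -0.34  2.28  2.3   0.77 -1.28] 0.0
bar 0.56 -1 [-0.15  1.06 -0.79  2.25  2.09  1.07 -0.96] 0.0001
```

```bash
python3 -m inch '-1 -.008 0 -.032 0 0 0; -1 -.008 0 -.032 0 0 0; -1 -.008 0 -.032 0 0 0; -1 -.008 0 -.032 0 0 0; -1 -.008 0 -.032 0 0 0; -1 0 0 0 0 0 0; -1 0 0 0 0 0 0'
cat > plan.py <<'E'
from kin import *
# interface-like local tracker + joint path -> rows
def rows(q0,q1,n,pr=True):
    out=[];P,Q=fk(q0,L);Q=Q*TO
    for k in range(1,n+1):
        a=k/n;p,o=fk(q0+(q1-q0)*a,L);o=o*TO
        out.append(np.r_[Q.inv().apply(p-P),(Q.inv()*o).as_rotvec()]);P,Q=p,o
    return np.array(out)
def pose_t(p,t,fl):
    zt=np.array([np.sin(t),0,-np.cos(t)]);yy=np.array([0,-1.*fl,0])
    return np.array(p),R.from_matrix(np.stack([np.cross(yy,zt),yy,zt],1))*TO.inv()
E
python3 - <<'E'
from plan import *
q=get_state()['q'];print(q.round(3),fk(q,L)[0].round(3))
p,Q=pose_t([.43,.102,.28],.45,-1)
qg,e=ik(p,Q,np.array([-.4,.4,.1,2.3,3.,.4,-1.9]));print(qg.round(2),e)
w=rows(q,qg,30);print(w.round(3)); print([fk(q+(qg-q)*a,L)[0].round(2).tolist() for a in(.25,.5,.75)])
E
```

```text
clock: 3.98
tool_pos: [0.4485, 0.1174, 0.3187]
eef_rot: [0.986, -0.003, 0.168, 0.016]
contact_force: [-0.1, -0.5, 0.5]
opening: 0.007
finger_force: 0.0
[-0.406  0.277 -0.099  2.206  0.54   0.429 -2.541] [0.44  0.112 0.319]
[-0.83  0.35  0.49  2.45  3.    0.04 -1.82] 0.0003212343867951332
[[ 0.007  0.006  0.002 -0.019  0.027 -0.098]
 [ 0.007  0.006  0.002 -0.019  0.025 -0.099]
 [ 0.006  0.006  0.002 -0.018  0.023 -0.1  ]
 [ 0.005  0.005  0.002 -0.017  0.022 -0.1  ]
 [ 0.005  0.005  0.002 -0.016  0.02  -0.101]
 [ 0.004  0.004  0.002 -0.015  0.019 -0.102]
 [ 0.004  0.004  0.001 -0.014  0.017 -0.102]
 [ 0.003  0.003  0.001 -0.013  0.016 -0.103]
 [ 0.003  0.002  0.001 -0.012  0.015 -0.103]
 [ 0.003  0.002  0.001 -0.01   0.014 -0.104]
 [ 0.003  0.001  0.001 -0.009  0.013 -0.104]
 [ 0.002  0.001  0.001 -0.008  0.012 -0.104]
 [ 0.002 -0.     0.001 -0.006  0.011 -0.105]
 [ 0.002 -0.001  0.001 -0.005  0.011 -0.105]
 [ 0.003 -0.001  0.001 -0.003  0.011 -0.105]
 [ 0.003 -0.002  0.001 -0.002  0.01  -0.105]
 [ 0.003 -0.002  0.    -0.     0.01  -0.106]
 [ 0.003 -0.003  0.     0.001  0.01  -0.106]
 [ 0.003 -0.003  0.     0.002  0.011 -0.106]
 [ 0.004 -0.004  0.     0.003  0.011 -0.106]
 [ 0.004 -0.004  0.     0.005  0.011 -0.106]
 [ 0.004 -0.004  0.     0.006  0.012 -0.106]
 [ 0.005 -0.004  0.     0.007  0.012 -0.106]
 [ 0.005 -0.004 -0.     0.007  0.013 -0.106]
 [ 0.006 -0.005 -0.     0.008  0.013 -0.105]
 [ 0.006 -0.005 -0.     0.009  0.014 -0.105]
 [ 0.006 -0.005 -0.     0.01   0.015 -0.105]
 [ 0.007 -0.005 -0.     0.01   0.016 -0.105]
 [ 0.007 -0.004 -0.     0.01   0.016 -0.105]
 [ 0.007 -0.004 -0.     0.011  0.017 -0.105]]
[[0.49, 0.09, 0.33], [0.5, 0.1, 0.33], [0.48, 0.11, 0.31]]
```

Run:
```python
from plan import *
q=get_state()['q']
for P in([.45,.102,.25],[.47,.102,.24]):
  for t in(.5,.56,.62):
    p,Q=pose_t(P,t,-1)
    for s in([-.4,.4,.1,2.3,3.,.4,-1.9],[-.4,.4,-.3,2.3,2.3,.4,-1.1]):
        qg,e=ik(p,Q,np.array(s));print(P,t,qg.round(2),round(e,4))
p,Q=pose_t([.47,.102,.24],.56,-1);qg,e=ik(p,Q,np.array([-.4,.4,-.3,2.3,2.3,.4,-1.1]))
w=rows(q,qg,28);print(w.round(3)[::3],np.abs(w[:,3:]).max()); print([fk(q+(qg-q)*a,L)[0].round(2).tolist() for a in(.25,.5,.75)])
```

```text
[0.45, 0.102, 0.25] 0.5 [-0.7   0.45  0.34  2.49  2.92  0.24 -1.77] 0.0
[0.45, 0.102, 0.25] 0.5 [-0.39  0.45 -0.14  2.45  2.16  0.35 -1.05] 0.0
[0.45, 0.102, 0.25] 0.56 [-0.69  0.47  0.3   2.54  2.87  0.38 -1.75] 0.0
[0.45, 0.102, 0.25] 0.56 [-0.35  0.48 -0.24  2.5   2.24  0.5  -1.17] 0.0
[0.45, 0.102, 0.25] 0.62 [-0.41  0.5  -0.19  2.56  2.39  0.61 -1.35] 0.0001
[0.45, 0.102, 0.25] 0.62 [-0.34  0.51 -0.3   2.55  2.3   0.64 -1.27] 0.0
[0.47, 0.102, 0.24] 0.5 [-0.65  0.49  0.31  2.45  2.95  0.25 -1.78] 0.0
[0.47, 0.102, 0.24] 0.5 [-0.36  0.49 -0.14  2.41  2.2   0.35 -1.06] 0.0
[0.47, 0.102, 0.24] 0.56 [-0.65  0.51  0.28  2.5   2.9   0.38 -1.76] 0.0
[0.47, 0.102, 0.24] 0.56 [-0.32  0.51 -0.24  2.46  2.27  0.5  -1.16] 0.0
[0.47, 0.102, 0.24] 0.62 [-0.65  0.54  0.25  2.56  2.86  0.52 -1.76] 0.0
[0.47, 0.102, 0.24] 0.62 [-0.31  0.55 -0.3   2.51  2.33  0.64 -1.26] 0.0
[[-0.001  0.007  0.004 -0.022  0.003 -0.11 ]
 [-0.002  0.005  0.004 -0.019  0.    -0.111]
 [-0.002  0.003  0.004 -0.016 -0.001 -0.112]
 [-0.001  0.002  0.003 -0.014 -0.001 -0.112]
 [-0.     0.001  0.003 -0.012  0.001 -0.112]
 [ 0.001  0.001  0.003 -0.012  0.002 -0.112]
 [ 0.002  0.001  0.003 -0.013  0.004 -0.111]
 [ 0.003  0.002  0.002 -0.015  0.005 -0.111]
 [ 0.004  0.004  0.002 -0.019  0.005 -0.11 ]
 [ 0.004  0.006  0.002 -0.023  0.003 -0.108]] 0.1120386441691938
[[0.45, 0.07, 0.3], [0.46, 0.06, 0.28], [0.47, 0.07, 0.26]]
```

```bash
python3 -m inch '-1 -.001 .007 .004 -.022 .003 -.11; -1 -.001 .007 .004 -.021 .002 -.11; -1 -.002 .006 .004 -.02 .001 -.11; -1 -.002 .005 .004 -.019 0 -.111; -1 -.002 .005 .004 -.018 0 -.111; -1 -.002 .004 .004 -.017 0 -.112; -1 -.002 .003 .004 -.016 -.001 -.112; -1 -.002 .003 .004 -.015 -.001 -.112; -1 -.001 .002 .004 -.015 -.001 -.112; -1 -.001 .002 .003 -.014 -.001 -.112; -1 -.001 .002 .003 -.013 0 -.112; -1 0 .001 .003 -.013 0 -.112; -1 0 .001 .003 -.012 .001 -.112; -1 0 .001 .003 -.012 .001 -.112; -1 0 0 0 0 0 0'
python3 - <<'E'
from plan import *
q=get_state()['q'];print(q.round(2),pose()[1].as_matrix().round(2))
p,Q=pose_t([.47,.102,.24],.56,-1);qg,e=ik(p,Q,q);print(qg.round(2),e)
w=rows(q,qg,14);print(w.round(3)[::2],np.abs(w[:,3:]).max())
qg,e=ik(p,Q,np.array([-.4,.4,-.3,2.3,2.3,.4,-1.1]));print(qg.round(2),e)
w=rows(q,qg,15);print(w.round(3)[::2],np.abs(w[:,3:]).max())
E
```

```text
clock: 5.23
tool_pos: [0.4707, 0.0614, 0.2754]
eef_rot: [0.696, 0.674, 0.094, 0.23]
contact_force: [-1.0, -0.4, -0.4]
opening: 0.005
finger_force: 0.0
[-0.41  0.39 -0.1   2.34  1.39  0.44 -1.83] [[ 0.07  0.89  0.44]
 [ 0.98  0.01 -0.19]
 [-0.18  0.45 -0.88]]
[-0.32  0.51 -0.23  2.46  2.28  0.49 -1.17] 1.3392731160870338e-05
[[ 0.     0.001  0.003 -0.011  0.001 -0.112]
 [ 0.001  0.001  0.003 -0.012  0.002 -0.112]
 [ 0.002  0.001  0.003 -0.013  0.004 -0.111]
 [ 0.003  0.002  0.002 -0.015  0.004 -0.111]
 [ 0.004  0.003  0.002 -0.017  0.005 -0.11 ]
 [ 0.004  0.004  0.002 -0.02   0.004 -0.109]
 [ 0.004  0.006  0.002 -0.023  0.003 -0.108]] 0.11219517569662889
[-0.32  0.51 -0.24  2.46  2.27  0.5  -1.16] 4.092506321221348e-06
[[ 0.     0.001  0.003 -0.01   0.001 -0.105]
 [ 0.001  0.001  0.003 -0.011  0.002 -0.104]
 [ 0.002  0.001  0.002 -0.012  0.003 -0.104]
 [ 0.003  0.002  0.002 -0.014  0.004 -0.103]
 [ 0.003  0.003  0.002 -0.016  0.004 -0.103]
 [ 0.004  0.004  0.002 -0.018  0.004 -0.102]
 [ 0.004  0.005  0.002 -0.021  0.003 -0.101]
 [ 0.003  0.006  0.001 -0.023  0.002 -0.1  ]] 0.10480617874941256
```

```bash
python3 -m inch '-1 0 .001 .003 -.011 .001 -.112; -1 0 .001 .003 -.012 .001 -.112; -1 .001 .001 .003 -.012 .002 -.112; -1 .001 .001 .003 -.013 .003 -.112; -1 .002 .001 .003 -.013 .004 -.111; -1 .002 .001 .003 -.014 .004 -.111; -1 .003 .002 .002 -.015 .004 -.111; -1 .003 .002 .002 -.016 .005 -.11; -1 .004 .003 .002 -.017 .005 -.11; -1 .004 .003 .002 -.018 .005 -.11; -1 .004 .004 .002 -.02 .004 -.109; -1 .004 .005 .002 -.021 .004 -.109; -1 .004 .006 .002 -.023 .003 -.108; -1 .004 .006 .002 -.023 .003 -.108; -1 0 0 0 0 0 0'
python3 - <<'E'
from plan import *
s=get_state();q=s['q'];p,o=pose();print(q.round(2),o.as_matrix().round(3))
print(o.inv().apply(np.array([.5437,.102,.0845])-p).round(4))
_,Q=pose_t([0,0,0],.56,-1);print((o.inv()*Q*TO).as_rotvec().round(3))
E
```

```text
clock: 6.48
tool_pos: [0.4806, 0.1048, 0.2363]
eef_rot: [0.0, 0.961, -0.002, 0.276]
contact_force: [-0.3, -0.8, 0.3]
opening: 0.005
finger_force: 0.0
[-0.34  0.49 -0.18  2.47  2.31  0.46 -1.18] [[-0.848  0.001  0.531]
 [-0.001  1.    -0.003]
 [-0.531 -0.003 -0.848]]
[ 0.027  -0.0023  0.1622]
[-0.003 -0.001  0.001]
```

```bash
python3 -m inch '-1 .0054 -.0005 .0278 0 0 0; -1 .0054 -.0005 .0278 0 0 0; -1 .0054 -.0005 .0278 0 0 0; -1 .0054 -.0005 .0278 0 0 0; -1 .0054 -.0005 .0278 0 0 0; -1 0 0 0 0 0 0; -1 0 0 0 0 0 0; -1 0 0 .004 0 0 0; -1 0 0 .004 0 0 0; -1 0 0 .004 0 0 0; -1 0 0 0 0 0 0' && python3 -c "
from h import *
p,o=pose();print(o.inv().apply(np.array([.5437,.102,.0845])-p).round(4),get_state()['q'].round(2))"
```

```text
clock: 7.4
tool_pos: [0.5398, 0.1027, 0.0964]
eef_rot: [0.001, 0.96, -0.001, 0.279]
contact_force: [0.1, -0.1, 2.1]
opening: 0.001
finger_force: 0.8
[ 0.0031 -0.0006  0.0122] [-0.21  0.89 -0.3   2.4   2.54  0.79 -1.34]
```

Contact is just starting at 2 N, so I'll press on.

```bash
python3 -m inch '-1 0 0 .003 0 0 0; -1 0 0 .003 0 0 0; -1 0 0 .002 0 0 0; -1 0 0 0 0 0 0; -1 0 0 0 0 0 0'; python3 -c "
from h import *
p,o=pose();print(o.inv().apply(np.array([.5437,.102,.0845])-p).round(4), o.inv().apply(get_state()['contact_force']).round(1))"
```

```text
clock: 7.82
tool_pos: [0.5429, 0.1026, 0.0912]
eef_rot: [-0.001, 0.96, -0.001, 0.279]
contact_force: [-9.8, -0.5, 24.9]
opening: 0.001
finger_force: 13.5
[ 0.0029 -0.0006  0.006 ] [ -5.1  -0.5 -26.3]
```

```bash
python3 -m inch '-1 0 0 -.01 0 0 0; -1 0 0 -.03 0 0 0; -1 -.005 0 -.04 0 0 0; -1 -.005 0 -.04 0 0 0; -1 -.005 0 -.04 0 0 0; -1 0 0 0 0 0 0'
python3 - <<'E'
from plan import *
q=get_state()['q'];print(q.round(2))
def down(p,ang): # tool y at world angle ang, z down
    y=np.array([np.cos(ang),np.sin(ang),0]);z=np.array([0,0,-1.])
    return np.array(p),R.from_matrix(np.stack([np.cross(y,z),y,z],1))*TO.inv()
for nm,P in(("hover",[.5325,-.1495,.2]),("grasp",[.5325,-.1495,.043]),("pin",[.558,.34,.06]),("pinhi",[.558,.34,.14]),("tray",[.455,-.37,.04])):
  for a in(0,np.pi):
    for s in(q,[.2,.6,0,1.9,0,.6,0]):
        p,Q=down(P,a);qg,e=ik(p,Q,np.array(s));print(nm,round(a,1),qg.round(2),round(e,3))
E
```

```text
clock: 8.32
tool_pos: [0.4689, 0.103, 0.2382]
eef_rot: [-0.0, 0.96, 0.001, 0.281]
contact_force: [0.1, -0.1, 0.8]
opening: 0.001
finger_force: 0.0
[-0.33  0.49 -0.22  2.5   2.32  0.51 -1.22]
hover 0 [ 0.68  0.85 -0.9   1.78  0.82  0.93 -0.58] 0.0
hover 0 [ 0.22  0.66 -0.05  1.84  0.05  0.64  0.13] 0.0
hover 3.1 [ 0.09  0.63  0.11  2.21  4.14  0.04 -0.83] 0.318
hover 3.1 [-0.27  0.77  0.81  1.9  -0.77  0.81 -2.17] 0.0
grasp 0 [ 0.56  1.04 -0.67  1.87  1.09  0.65 -0.8 ] 0.0
grasp 0 [ 0.21  0.93 -0.03  1.92  0.09  0.3   0.1 ] 0.0
grasp 3.1 [ 0.14  0.93  0.06  2.09  4.14  0.04 -0.83] 0.145
grasp 3.1 [-0.08  0.98  0.47  1.96 -1.    0.46 -2.  ] 0.0
pin 0 [-0.24  1.12 -0.78  1.56  0.96  0.88 -1.38] 0.0
pin 0 [-0.66  0.96  0.07  1.62 -0.12  0.56 -0.52] 0.0
pin 3.1 [-0.13  1.25 -1.07  1.55  1.2   1.11  1.63] 0.0
pin 3.1 [-0.86  1.01  0.55  1.75 -1.    0.65 -2.66] 0.171
pinhi 0 [-0.21  1.02 -0.84  1.53  0.85  0.99 -1.3 ] 0.0
pinhi 0 [-0.65  0.85  0.06  1.59 -0.07  0.71 -0.56] 0.0
pinhi 3.1 [-0.1   1.18 -1.19  1.52  1.13  1.24  1.67] 0.0
pinhi 3.1 [-1.01  0.97  0.85  1.72 -1.    0.91 -2.66] 0.186
tray 0 [ 0.99  1.09 -0.72  1.77  1.06  0.73 -0.33] 0.0
tray 0 [ 0.66  0.95 -0.1   1.81  0.21  0.39  0.4 ] 0.0
tray 3.1 [ 0.55  0.94  0.06  2.03  4.14  0.04 -0.42] 0.147
tray 3.1 [ 0.3   1.01  0.54  1.86 -0.97  0.56 -1.64] 0.0
```

```bash
cat >> plan.py <<'E'
def down(p,ang):
    y=np.array([np.cos(ang),np.sin(ang),0]);z=np.array([0,0,-1.])
    return np.array(p),R.from_matrix(np.stack([np.cross(y,z),y,z],1))*TO.inv()
E
python3 - <<'E'
from plan import *
q=get_state()['q']
p,Q=down([.5325,-.1495,.2],0);qg,e=ik(p,Q,np.array([.45,.75,-.4,1.8,.5,.8,-.2]));print(qg.round(2),e,np.abs(qg-q).max())
w=rows(q,qg,20);print(w.round(3),np.abs(w[:,3:]).max());print([(fk(q+(qg-q)*a,L)[0].round(2).tolist()) for a in(.25,.5,.75)])
E
```

```text
[ 0.46  0.71 -0.45  1.81  0.44  0.72 -0.24] 1.1024225357309788e-06 1.8775537153734376
[[-0.014 -0.019  0.009  0.049 -0.01   0.071]
 [-0.013 -0.018  0.009  0.049 -0.006  0.071]
 [-0.012 -0.018  0.009  0.048 -0.002  0.072]
 [-0.012 -0.017  0.009  0.048  0.002  0.072]
 [-0.011 -0.016  0.009  0.047  0.006  0.072]
 [-0.01  -0.015  0.009  0.046  0.01   0.072]
 [-0.009 -0.014  0.009  0.045  0.014  0.072]
 [-0.008 -0.013  0.009  0.043  0.019  0.072]
 [-0.007 -0.012  0.009  0.041  0.023  0.072]
 [-0.007 -0.011  0.008  0.039  0.027  0.072]
 [-0.006 -0.01   0.008  0.036  0.031  0.072]
 [-0.005 -0.008  0.007  0.034  0.035  0.072]
 [-0.005 -0.007  0.007  0.031  0.04   0.071]
 [-0.004 -0.005  0.006  0.027  0.044  0.07 ]
 [-0.003 -0.004  0.005  0.023  0.047  0.07 ]
 [-0.003 -0.002  0.004  0.019  0.051  0.069]
 [-0.002 -0.     0.003  0.015  0.055  0.067]
 [-0.002  0.002  0.002  0.011  0.058  0.066]
 [-0.001  0.004  0.     0.006  0.061  0.064]
 [-0.001  0.005 -0.001  0.001  0.065  0.063]] 0.07244287771479939
[[0.52, -0.0, 0.24], [0.53, -0.09, 0.23], [0.52, -0.14, 0.21]]
```

```bash
python3 -m inch '-1 -.014 -.019 .009 .049 -.01 .071; -1 -.013 -.018 .009 .049 -.006 .071; -1 -.012 -.018 .009 .048 -.002 .072; -1 -.012 -.017 .009 .048 .002 .072; -1 -.011 -.016 .009 .047 .006 .072; -1 -.01 -.015 .009 .046 .01 .072; -1 -.009 -.014 .009 .045 .014 .072; -1 -.008 -.013 .009 .043 .019 .072; .14 -.007 -.012 .009 .041 .023 .072; .14 -.007 -.011 .008 .039 .027 .072; .14 -.006 -.01 .008 .036 .031 .072; .14 -.005 -.008 .007 .034 .035 .072; .14 -.005 -.007 .007 .031 .04 .071; .14 -.004 -.005 .006 .027 .044 .07; .14 -.003 -.004 .005 .023 .047 .07; .14 -.003 -.002 .004 .019 .051 .069; .14 -.002 0 .003 .015 .055 .067; .14 -.002 .002 .002 .011 .058 .066; .14 -.001 .004 0 .006 .061 .064; .14 -.001 .005 -.001 .001 .065 .063' && python3 -m inch '.14 0 0 0 0 0 0' >/dev/null
python3 - <<'E'
from plan import *
s=get_state();print(s['q'].round(2));p,o=pose();print(p,o.as_matrix().round(3))
_,Q=down([0,0,0],0);print((o.inv()*Q*TO).as_rotvec().round(3))
m=camera_model("wrist");P,d=snapshot("wrist");cv2.imwrite("pics/w2.png",P[...,::-1])
u,v=proj([.5325,-.1495,.057],m);print(u,v)
W=world(d,m);w=W.reshape(-1,3);k=(np.hypot(w[:,0]-.5325,w[:,1]+.1495)<.03)&(w[:,2]>.051)&(w[:,2]<.065);w=w[k]
if len(w): print(len(w),np.median(w[:,2]),cv2.minEnclosingCircle(w[:,:2].astype(np.float32)),cv2.minAreaRect(w[:,:2].astype(np.float32)))
E
```

```text
clock: 9.98
tool_pos: [0.5483, -0.1301, 0.1895]
eef_rot: [0.689, 0.725, -0.006, 0.006]
contact_force: [0.4, 0.4, -0.6]
opening: 0.571
finger_force: 0.0
[ 0.3   0.69 -0.26  1.81  0.3   0.67 -0.1 ]
[ 0.54899319 -0.13456753  0.18963416] [[-0.046  0.999  0.003]
 [ 0.999  0.046 -0.021]
 [-0.021  0.002 -1.   ]]
[0.003 0.021 0.046]
257.2525334108063 217.24909799797078
668 0.05679291971115044 ((0.5317763090133667, -0.1482943445444107), 0.015124711208045483) ((0.5320141315460205, -0.14819471538066864), (0.02904774434864521, 0.028694629669189453), 42.62101745605469)
```

View pics/w2.png

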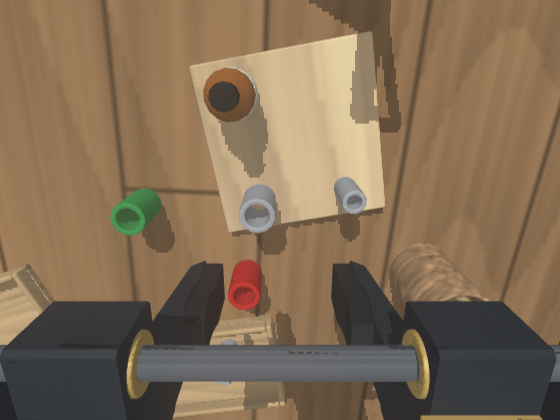

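The wide grey ferrule's rim is at (257,213) on the board. Red is at (246,290) beside the board, green at (130,215), the narrow one at (352,200) and the bottle at (228,95). The rim measures at (0.5318, -0.1483) and z 0.057, radius 15 mm, so it is the right one.

```bash
python3 -m inch '.14 0 0 0 .003 .021 .046; .14 -.007 -.0086 .02 0 0 0; .14 -.007 -.0086 .02 0 0 0; .14 0 0 .02 0 0 0; .14 0 0 .02 0 0 0; .14 0 0 0 0 0 0;.14 0 0 0 0 0 0'
python3 - <<'E'
from h import *
p,o=pose();print(p,get_state()['q'].round(2),(o.inv().apply(np.array([.5318,-.1483,.043])-p)).round(4),o.as_matrix().round(3)[:,2])
E
```

```text
clock: 10.7
tool_pos: [0.5302, -0.143, 0.1096]
eef_rot: [0.703, 0.711, -0.002, -0.001]
contact_force: [-0.5, -0.7, 0.0]
opening: 0.566
finger_force: 0.0
[ 0.53023608 -0.14302311  0.10958644] [ 0.3   0.81 -0.21  1.9   0.34  0.47 -0.14] [-0.0053  0.0018  0.0666] [-0.004 -0.    -1.   ]
```

```bash
python3 -m inch '.14 -.0053 .0018 .0066 0 .004 .012; .14 0 0 .02 0 0 0; .14 0 0 .02 0 0 0; .14 0 0 .01 0 0 0; .14 0 0 .01 0 0 0; .14 0 0 0 0 0 0; .14 0 0 0 0 0 0'
python3 - <<'E'
from h import *
p,o=pose();print(p,(o.inv().apply(np.array([.5318,-.1483,.043])-p)).round(4),o.as_matrix().round(3))
E
python3 -m inch '-1 0 0 0 0 0 0;-1 0 0 0 0 0 0;-1 0 0 0 0 0 0;-1 0 0 0 0 0 0;-1 0 0 0 0 0 0;-1 0 0 0 0 0 0' 15
```

```text
clock: 11.28
tool_pos: [0.5334, -0.1496, 0.0439]
eef_rot: [0.708, 0.706, 0.001, -0.001]
contact_force: [0.3, 0.5, -0.1]
opening: 0.572
finger_force: 0.0
[ 0.53340816 -0.14956921  0.04392264] [ 0.0013 -0.0016  0.0009] [[ 0.003  1.    -0.   ]
 [ 1.    -0.003  0.004]
 [ 0.004 -0.    -1.   ]]
clock: 11.78
tool_pos: [0.5337, -0.1497, 0.0444]
eef_rot: [0.708, 0.706, 0.001, -0.001]
contact_force: [-0.5, 0.1, 6.2]
opening: 0.34
finger_force: 15.0
```

```bash
python3 -m inch '-1 0 0 -.02 0 0 0; -1 0 0 -.036 0 0 0;-1 0 0 -.036 0 0 0;-1 0 0 -.036 0 0 0;-1 0 0 -.036 0 0 0;-1 0 0 -.036 0 0 0;-1 0 0 -.036 0 0 0; -1 .039 .002 0 0 0 0; -1 .039 .002 0 0 0 0; -1 .039 .002 0 0 0 0; -1 .039 .002 0 0 0 0; -1 .039 .002 0 0 0 0; -1 .039 .002 0 0 0 0; -1 .039 .002 0 0 0 0; -1 .039 .002 0 0 0 0; -1 .039 .002 0 0 0 0; -1 .039 .002 0 0 0 0; -1 0 0 0 0 0 0; -1 0 0 0 0 0 0'
python3 - <<'E'
from h import *
s=get_state();p,o=pose();print(p,s['q'].round(2),o.as_matrix().round(3))
m=camera_model("wrist");P,d=snapshot("wrist");cv2.imwrite("pics/w3.png",P[...,::-1]);np.savez("pics/w3.npz",d=d,**m)
print(proj([.558,.34,.072],m))
w=world(d,m).reshape(-1,3);a=w[(np.hypot(w[:,0]-.558,w[:,1]-.34)<.03)]
for lo,hi in((.045,.058),(.058,.068),(.068,.08)):
    b=a[(a[:,2]>lo)&(a[:,2]<hi)]
    if len(b)>4: print(lo,len(b),b.mean(0).round(4),cv2.minEnclosingCircle(b[:,:2].astype(np.float32)))
E
```

```text
clock: 13.37
tool_pos: [0.5534, 0.2428, 0.2807]
eef_rot: [0.706, 0.708, 0.001, -0.002]
contact_force: [-0.2, -1.3, -0.6]
opening: 0.339
finger_force: 15.0
[0.5533906  0.24279047 0.2806693 ] [-0.32  0.63 -0.3   1.59  0.21  0.95 -0.68] [[-0.002  1.    -0.002]
 [ 1.     0.002  0.005]
 [ 0.005 -0.002 -1.   ]]
[284.50999275  77.56832981]
0.058 159 [0.5584 0.3429 0.0636] ((0.5584893822669983, 0.34323540329933167), 0.008031402714550495)
0.068 87 [0.5585 0.3433 0.071 ] ((0.5584803819656372, 0.34361690282821655), 0.004854627884924412)
```

View pics/w3.png

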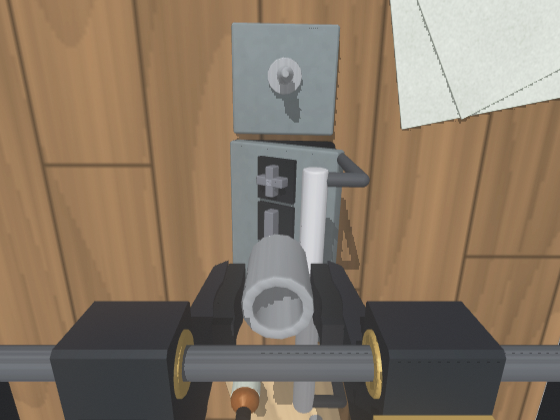

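The pin tip is at (285,72). The wide ferrule is held upright with its rim at about (278,310). I'll move closer and measure pin and rim with the same camera.

```bash
python3 -m inch '-1 .018 .0025 .016 0 0 0; -1 .018 .0025 .016 0 0 0; -1 0 0 0 0 .005 0; -1 0 0 0 0 0 0'
python3 - <<'E'
from h import *
s=get_state();p,o=pose();print(p,o.as_matrix().round(3))
m=camera_model("wrist");P,d=snapshot("wrist");cv2.imwrite("pics/w4.png",P[...,::-1])
print(proj([.558,.34,.072],m),proj(p+[0,0,.013],m))
w=world(d,m).reshape(-1,3);a=w[(np.hypot(w[:,0]-.558,w[:,1]-.342)<.03)]
for lo,hi in((.045,.058),(.058,.068),(.068,.08)):
    b=a[(a[:,2]>lo)&(a[:,2]<hi)]
    if len(b)>4: print(lo,len(b),b.mean(0).round(4),cv2.minEnclosingCircle(b[:,:2].astype(np.float32)))
a=w[(np.hypot(*(w[:,:2]-p[:2]).T)<.0185)]
print(np.histogram(a[:,2]-p[2],bins=np.arange(-.05,.03,.005)))
for lo,hi in((.009,.02),(-.02,.005)):
    b=a[(a[:,2]-p[2]>lo)&(a[:,2]-p[2]<hi)]
    if len(b)>9: print(len(b),np.median(b[:,2])-p[2],(np.array(cv2.minEnclosingCircle(b[:,:2].astype(np.float32))[0])-p[:2]).round(4),cv2.minEnclosingCircle(b[:,:2].astype(np.float32))[1])
E
```

```text
clock: 13.75
tool_pos: [0.5594, 0.2736, 0.2483]
eef_rot: [0.709, 0.706, 0.001, -0.003]
contact_force: [0.6, -0.0, -0.2]
opening: 0.342
finger_force: 15.0
[0.55941081 0.27364622 0.24830147] [[ 0.004  1.    -0.003]
 [ 1.    -0.004  0.006]
 [ 0.006 -0.003 -1.   ]]
[277.42555074 114.98673284] [280.60704567 311.99984147]
0.058 175 [0.5585 0.3437 0.0636] ((0.5584767460823059, 0.3432817757129669), 0.008018551394343376)
0.068 94 [0.5584 0.3434 0.071 ] ((0.5589115619659424, 0.34020447731018066), 0.003137995256111026)
(array([   0,    0,    0,   49,  200,  243,  366,  443,  567,  652,  746,
        948, 2473,  150,   30]), array([-5.00000000e-02, -4.50000000e-02, -4.00000000e-02, -3.50000000e-02,
       -3.00000000e-02, -2.50000000e-02, -2.00000000e-02, -1.50000000e-02,
       -1.00000000e-02, -5.00000000e-03, -2.77555756e-17,  5.00000000e-03,
        1.00000000e-02,  1.50000000e-02,  2.00000000e-02,  2.50000000e-02]))
2853 0.01236270667995118 [-0.0005  0.0009] 0.018545277416706085
2774 -0.004925781282015956 [0.    0.002] 0.01756371557712555
```

```bash
python3 -m inch '-1 .034 0 0 0 0 0; -1 .034 0 0 0 0 0; -1 0 0 0 0 .005 0; -1 0 0 .034 0 0 0; -1 0 0 .034 0 0 0; -1 0 0 .034 0 0 0; -1 0 0 .03 0 0 0; -1 0 0 0 0 0 0;-1 0 0 0 0 0 0'
python3 - <<'E'
from h import *
p,o=pose();print(p,(np.array([.559,.3412,.11])-p).round(4),o.as_matrix().round(3),get_state()['contact_force'])
E
```

```text
clock: 14.55
tool_pos: [0.5601, 0.3433, 0.1177]
eef_rot: [0.709, 0.705, 0.003, -0.005]
contact_force: [0.3, -0.6, -0.2]
opening: 0.341
finger_force: 15.0
[0.56006742 0.34327424 0.11768687] [-0.0011 -0.0021 -0.0077] [[ 0.005  1.    -0.002]
 [ 1.    -0.005  0.011]
 [ 0.011 -0.002 -1.   ]] [ 0.32574383 -0.62336394 -0.24315428]
```

```bash
python3 -m inch '-1 -.002 -.001 .008 -.002 -.011 0; -1 0 0 .008 0 0 0; -1 0 0 .008 0 0 0; -1 0 0 0 0 0 0'
python3 - <<'E'
from h import *
p,o=pose();print(p,(np.array([.559,.3412,.11])-p).round(4),o.as_matrix().round(3)[:,2],get_state()['contact_force'])
E
```

```text
clock: 14.88
tool_pos: [0.5585, 0.3431, 0.0932]
eef_rot: [0.708, 0.706, 0.001, -0.0]
contact_force: [-0.4, -0.3, -0.1]
opening: 0.337
finger_force: 15.0
[0.5585044  0.34311352 0.09317266] [ 0.0005 -0.0019  0.0168] [ 0.001  0.002 -1.   ] [-0.36455503 -0.25576667 -0.10614225]
```

```bash
python3 -m inch '-1 0 0 .005 0 0 0; -1 0 0 .005 0 0 0; -1 0 0 .004 0 0 0; -1 0 0 0 0 0 0'; python3 -m inch '-1 0 0 0 0 0 0'
```

```text
clock: 15.22
tool_pos: [0.5584, 0.3432, 0.0788]
eef_rot: [0.708, 0.706, 0.001, -0.001]
contact_force: [0.5, 0.5, 0.0]
opening: 0.339
finger_force: 15.0
clock: 15.3
tool_pos: [0.5588, 0.3435, 0.0795]
eef_rot: [0.708, 0.706, 0.001, -0.001]
contact_force: [0.9, 0.4, -0.0]
opening: 0.338
finger_force: 15.0
```

```bash
python3 -m inch '-1 0 0 .005 0 0 0; -1 0 0 .005 0 0 0; -1 0 0 .005 0 0 0; -1 0 0 .002 0 0 0; -1 0 0 0 0 0 0;-1 0 0 0 0 0 0'
```

```text
clock: 15.8
tool_pos: [0.5588, 0.3436, 0.0626]
eef_rot: [0.708, 0.706, 0.001, -0.0]
contact_force: [-0.7, 0.1, 0.3]
opening: 0.337
finger_force: 15.0
```

```bash
python3 -m inch '-1 0 0 .002 0 0 0; -1 0 0 .0015 0 0 0; -1 0 0 .0015 0 0 0; -1 0 0 0 0 0 0'
```

```text
clock: 16.13
tool_pos: [0.5591, 0.3437, 0.0585]
eef_rot: [0.708, 0.706, 0.002, -0.0]
contact_force: [-1.1, -0.1, 3.9]
opening: 0.341
finger_force: 15.0
```

Seated with 3.9 N at the expected height. Release and lift off.

```bash
python3 -m inch '.14 0 0 0 0 0 0; .14 0 0 0 0 0 0; .14 0 0 0 0 0 0; .14 0 0 -.02 0 0 0; .14 0 0 -.04 0 0 0; .14 0 0 -.04 0 0 0; -.6 0 0 -.04 0 0 0; -1 0 0 -.04 0 0 0; -1 -.04 0 -.02 0 0 0; -1 -.04 0 0 0 0 0; -1 0 0 0 0 0 0; -1 0 0 0 0 0 0'
python3 - <<'E'
from plan import *
s=get_state();q=s['q'];p,o=pose();print(p,q.round(2))
m=camera_model("wrist");P,d=snapshot("wrist");cv2.imwrite("pics/w5.png",P[...,::-1])
w=world(d,m).reshape(-1,3);a=w[(np.hypot(w[:,0]-.558,w[:,1]-.3425)<.022)&(w[:,2]>.06)]
print(len(a),a[:,2].max(),np.median(a[:,2])); b=a[(a[:,2]>.066)];print(np.percentile(b[:,2],[5,50,90]),cv2.minEnclosingCircle(b[:,:2].astype(np.float32)))
zt=.56;pp,Q=pose_t([.475,.149,.24],zt,-1)
qg,e=ik(pp,Q,np.array([-.45,.5,-.2,2.46,2.3,.45,-1.2]));print(qg.round(2),e,np.abs(qg-q).max())
W=rows(q,qg,22);print(W.round(3),np.abs(W[:,3:]).max());print([(fk(q+(qg-q)*a,L)[0].round(2).tolist()) for a in(.25,.5,.75)])
E
```

```text
clock: 17.13
tool_pos: [0.5593, 0.262, 0.2566]
eef_rot: [0.71, 0.704, 0.001, 0.001]
contact_force: [0.1, 0.6, -0.4]
opening: 0.14
finger_force: 0.0
[0.55929008 0.26202351 0.25655229] [-0.36  0.68 -0.28  1.58  0.22  0.91 -0.72]
1761 0.3917521728147646 0.3917521728147646
[0.06940825 0.39175217 0.39175217] ((0.5578749179840088, 0.34469544887542725), 0.014886480756103992)
[-0.52  0.51 -0.11  2.41  2.18  0.44 -1.17] 5.347483729776979e-06 1.9534823798357106
[[-0.021  0.003  0.005 -0.04  -0.059 -0.044]
 [-0.019  0.002  0.005 -0.04  -0.056 -0.047]
 [-0.018  0.002  0.004 -0.039 -0.052 -0.05 ]
 [-0.016  0.001  0.004 -0.039 -0.048 -0.053]
 [-0.014  0.     0.003 -0.038 -0.044 -0.056]
 [-0.012 -0.     0.002 -0.037 -0.04  -0.059]
 [-0.01  -0.     0.002 -0.037 -0.036 -0.061]
 [-0.009 -0.001  0.001 -0.036 -0.032 -0.064]
 [-0.007 -0.001  0.001 -0.035 -0.027 -0.066]
 [-0.005 -0.002 -0.    -0.035 -0.023 -0.068]
 [-0.003 -0.002 -0.001 -0.034 -0.018 -0.069]
 [-0.001 -0.002 -0.001 -0.033 -0.014 -0.071]
 [ 0.001 -0.002 -0.002 -0.033 -0.01  -0.072]
 [ 0.003 -0.002 -0.003 -0.032 -0.005 -0.073]
 [ 0.005 -0.002 -0.003 -0.031 -0.001 -0.073]
 [ 0.007 -0.002 -0.004 -0.03   0.003 -0.074]
 [ 0.009 -0.002 -0.004 -0.03   0.007 -0.074]
 [ 0.011 -0.002 -0.005 -0.029  0.011 -0.075]
 [ 0.013 -0.001 -0.005 -0.028  0.015 -0.075]
 [ 0.014 -0.001 -0.006 -0.028  0.019 -0.075]
 [ 0.016 -0.    -0.006 -0.027  0.022 -0.074]
 [ 0.018  0.    -0.007 -0.027  0.026 -0.074]] 0.0746607423448684
[[0.57, 0.17, 0.25], [0.58, 0.13, 0.26], [0.55, 0.13, 0.26]]
```

View pics/w5.png

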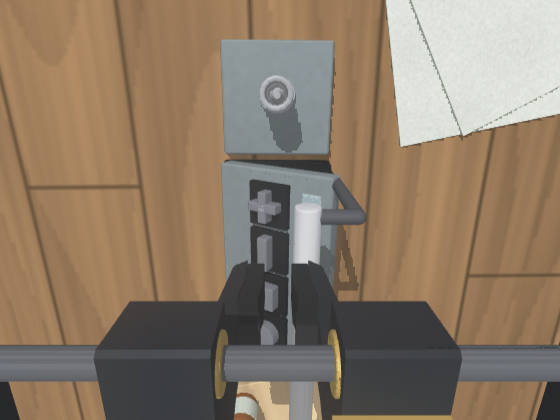

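The ferrule sits centred on the pin at (277,94), with the pin tip visible in the bore and the rim at z≈0.07, so it is seated. Next is the square key.

```bash
python3 -m inch '-1 0 -.01 -.025 0 0 0; -1 -.021 .003 .005 -.04 -.059 -.044; -1 -.019 .002 .005 -.04 -.056 -.047; -1 -.018 .002 .004 -.039 -.052 -.05; -1 -.016 .001 .004 -.039 -.048 -.053; -1 -.014 0 .003 -.038 -.044 -.056; -1 -.012 0 .002 -.037 -.04 -.059; -1 -.01 0 .002 -.037 -.036 -.061; -1 -.009 -.001 .001 -.036 -.032 -.064; -1 -.007 -.001 .001 -.035 -.027 -.066; -1 -.005 -.002 0 -.035 -.023 -.068; -1 -.003 -.002 -.001 -.034 -.018 -.069'
python3 - <<'E'
from plan import *
s=get_state();q=s['q'];p,o=pose();print(p,q.round(2))
pp,Q=pose_t([.475,.149,.245],.56,-1)
qg,e=ik(pp,Q,np.array([-.45,.5,-.2,2.46,2.3,.45,-1.2]));print(qg.round(2),e)
W=rows(q,qg,13);print(W.round(3),np.abs(W[:,3:]).max())
E
```

```text
clock: 18.18
tool_pos: [0.5741, 0.1349, 0.2795]
eef_rot: [0.417, 0.864, -0.025, 0.281]
contact_force: [0.3, -0.7, -0.4]
opening: 0.005
finger_force: 0.0
[0.57414724 0.13489212 0.27949022] [-0.58  0.54  0.01  2.02  1.06  0.58 -0.81]
[-0.53  0.5  -0.09  2.41  2.16  0.42 -1.14] 6.735295523051831e-06
[[-0.001 -0.004  0.001 -0.021 -0.013 -0.06 ]
 [ 0.    -0.003  0.    -0.021 -0.01  -0.06 ]
 [ 0.002 -0.003 -0.    -0.022 -0.007 -0.061]
 [ 0.003 -0.003 -0.001 -0.023 -0.004 -0.061]
 [ 0.005 -0.002 -0.001 -0.023 -0.001 -0.062]
 [ 0.006 -0.002 -0.002 -0.024  0.002 -0.062]
 [ 0.007 -0.001 -0.002 -0.025  0.005 -0.062]
 [ 0.009 -0.001 -0.003 -0.025  0.008 -0.062]
 [ 0.01  -0.    -0.003 -0.026  0.01  -0.062]
 [ 0.011  0.    -0.003 -0.027  0.013 -0.062]
 [ 0.012  0.001 -0.004 -0.027  0.015 -0.062]
 [ 0.014  0.001 -0.004 -0.028  0.018 -0.062]
 [ 0.015  0.002 -0.004 -0.028  0.02  -0.062]] 0.06235483908395395
```

```bash
python3 -m inch '-1 -.001 -.004 .001 -.021 -.013 -.06; -1 0 -.003 0 -.021 -.01 -.06; -1 .002 -.003 0 -.022 -.007 -.061; -1 .003 -.003 -.001 -.023 -.004 -.061; -1 .005 -.002 -.001 -.023 -.001 -.062; -1 .006 -.002 -.002 -.024 .002 -.062; -1 .007 -.001 -.002 -.025 .005 -.062; -1 .009 -.001 -.003 -.025 .008 -.062; -1 .01 0 -.003 -.026 .01 -.062; -1 .011 0 -.003 -.027 .013 -.062; -1 .012 .001 -.004 -.027 .015 -.062; -1 .014 .001 -.004 -.028 .018 -.062; -1 .015 .002 -.004 -.028 .02 -.062; -1 0 0 0 0 0 0; -1 0 0 0 0 0 0'
python3 - <<'E'
from plan import *
s=get_state();q=s['q'];p,o=pose();print(p,q.round(2))
_,Q=pose_t([0,0,0],.56,-1);Q=Q*TO;print((o.inv()*Q).as_rotvec().round(3),Q.inv().apply(np.array([.5437,.1485,.0845])-p).round(4))
E
```

```text
clock: 19.43
tool_pos: [0.4781, 0.1513, 0.245]
eef_rot: [0.004, 0.961, -0.0, 0.277]
contact_force: [0.9, -0.1, -0.1]
opening: 0.0
finger_force: 0.0
[0.47810361 0.15125498 0.24503198] [-0.5   0.48 -0.13  2.42  2.11  0.43 -1.11]
[-0.002  0.002 -0.007] [ 0.0297 -0.0028  0.1709]
```

```bash
python3 -m inch '-1 .006 -.0006 .0296 -.002 .002 -.007; -1 .006 -.0006 .0296 0 0 0; -1 .006 -.0006 .0296 0 0 0; -1 .006 -.0006 .0296 0 0 0; -1 .006 -.0006 .0296 0 0 0; -1 0 0 0 0 0 0; -1 0 0 0 0 0 0; -1 0 0 .004 0 0 0; -1 0 0 .004 0 0 0; -1 0 0 0 0 0 0' && python3 -c "
from h import *
p,o=pose();print(o.inv().apply(np.array([.5437,.1485,.0845])-p).round(4))"
```

```text
clock: 20.27
tool_pos: [0.5365, 0.1475, 0.0989]
eef_rot: [0.0, 0.961, -0.0, 0.278]
contact_force: [0.3, -0.2, -0.9]
opening: 0.006
finger_force: 0.0
[0.0017 0.001  0.016 ]
```

```bash
python3 -m inch '-1 0 0 .004 0 0 0; -1 0 0 .003 0 0 0; -1 0 0 .003 0 0 0; -1 0 0 .002 0 0 0; -1 0 0 0 0 0 0; -1 0 0 0 0 0 0'; python3 -c "
from h import *
p,o=pose();print(o.inv().apply(np.array([.5437,.1485,.0845])-p).round(4), o.inv().apply(get_state()['contact_force']).round(1))"
```

```text
clock: 20.77
tool_pos: [0.5416, 0.1474, 0.0898]
eef_rot: [-0.001, 0.96, -0.0, 0.278]
contact_force: [-11.5, 0.1, 27.0]
opening: 0.002
finger_force: 14.4
[0.0011 0.0011 0.0056] [ -4.7   0.1 -29. ]
```

```bash
python3 -m inch '-1 0 0 -.01 0 0 0; -1 0 0 -.03 0 0 0; -1 -.005 0 -.04 0 0 0; -1 -.005 0 -.04 0 0 0; -1 -.005 0 -.04 0 0 0; -1 -.02 0 -.035 0 0 0; -1 0 0 0 0 0 0'
python3 - <<'E'
from plan import *
q=get_state()['q'];p,o=pose();print(p,q.round(2))
pp,Q=down([.559,.3435,.24],0);qg,e=ik(pp,Q,np.array([-.5,.75,-.2,1.55,.2,.85,-.7]));print(qg.round(2),e)
w=rows(q,qg,20);print(w.round(3),np.abs(w[:,3:]).max());print([(fk(q+(qg-q)*a,L)[0].round(2).tolist()) for a in(.25,.5,.75)])
E
```

```text
clock: 21.35
tool_pos: [0.4695, 0.1466, 0.2729]
eef_rot: [0.001, 0.96, -0.0, 0.281]
contact_force: [0.2, 0.8, -0.1]
opening: 0.008
finger_force: 0.0
[0.46951884 0.14656686 0.27287747] [-0.56  0.4  -0.04  2.42  2.02  0.36 -0.99]
[-0.52  0.74 -0.19  1.48  0.16  0.93 -0.76] 1.2645163558223365e-06
[[-0.02   0.003  0.009  0.025 -0.026  0.083]
 [-0.018  0.004  0.008  0.025 -0.022  0.083]
 [-0.015  0.005  0.008  0.026 -0.018  0.083]
 [-0.012  0.006  0.008  0.027 -0.014  0.083]
 [-0.01   0.006  0.007  0.027 -0.009  0.083]
 [-0.007  0.007  0.007  0.029 -0.004  0.083]
 [-0.004  0.007  0.006  0.03   0.     0.082]
 [-0.001  0.007  0.005  0.031  0.005  0.081]
 [ 0.002  0.007  0.004  0.032  0.01   0.08 ]
 [ 0.005  0.006  0.004  0.034  0.015  0.078]
 [ 0.007  0.006  0.003  0.036  0.02   0.076]
 [ 0.01   0.005  0.002  0.037  0.025  0.074]
 [ 0.012  0.004  0.001  0.039  0.029  0.072]
 [ 0.015  0.003  0.001  0.041  0.034  0.069]
 [ 0.017  0.002 -0.     0.043  0.038  0.066]
 [ 0.019  0.001 -0.001  0.044  0.042  0.063]
 [ 0.021 -0.    -0.001  0.046  0.047  0.06 ]
 [ 0.023 -0.001 -0.002  0.048  0.05   0.056]
 [ 0.024 -0.003 -0.002  0.05   0.054  0.052]
 [ 0.026 -0.004 -0.003  0.052  0.057  0.048]] 0.0832974117774548
[[0.55, 0.15, 0.29], [0.59, 0.17, 0.28], [0.58, 0.23, 0.25]]
```

```bash
python3 -m inch '-1 -.02 .003 .009 .025 -.026 .083; -1 -.018 .004 .008 .025 -.022 .083; -1 -.015 .005 .008 .026 -.018 .083; -1 -.012 .006 .008 .027 -.014 .083; -1 -.01 .006 .007 .027 -.009 .083; -1 -.007 .007 .007 .029 -.004 .083; -1 -.004 .007 .006 .03 0 .082; -1 -.001 .007 .005 .031 .005 .081; -1 .002 .007 .004 .032 .01 .08; -1 .005 .006 .004 .034 .015 .078; -1 .007 .006 .003 .036 .02 .076; -1 .01 .005 .002 .037 .025 .074; -1 .012 .004 .001 .039 .029 .072; .14 .015 .003 .001 .041 .034 .069; .14 .017 .002 0 .043 .038 .066; .14 .019 .001 -.001 .044 .042 .063; .14 .021 0 -.001 .046 .047 .06; .14 .023 -.001 -.002 .048 .05 .056; .14 .024 -.003 -.002 .05 .054 .052; .14 .026 -.004 -.003 .052 .057 .048' && python3 -m inch '.14 0 0 0 0 0 0;.14 0 0 0 0 0 0' >/dev/null
python3 - <<'E'
from plan import *
q=get_state()['q'];p,o=pose();print(p,q.round(2),get_state()['opening'])
_,Q=down([0,0,0],0);Q=Q*TO;print((o.inv()*Q).as_rotvec().round(3),(np.array([.5588,.3434,.0595])-p).round(4))
E
```

```text
clock: 23.02
tool_pos: [0.5651, 0.3502, 0.227]
eef_rot: [0.708, 0.706, -0.008, -0.004]
contact_force: [0.0, -0.2, -0.1]
opening: 0.51
finger_force: 0.0
[0.56586429 0.34934882 0.22702583] [-0.5   0.78 -0.25  1.44  0.21  0.96 -0.8 ] 0.5704771407157159
[-0.012  0.008  0.   ] [-0.0071 -0.0059 -0.1675]
```

```bash
python3 -m inch '.14 0 0 0 -.012 .008 0; .14 -.006 -.007 .03 0 0 0; .14 0 0 .035 0 0 0; .14 0 0 .035 0 0 0; .14 0 0 0 0 0 0; .14 0 0 0 0 0 0'
python3 - <<'E'
from plan import *
p,o=pose()
_,Q=down([0,0,0],0);Q=Q*TO;print((o.inv()*Q).as_rotvec().round(3),(np.array([.5588,.3434,.0595])-p).round(4))
E
```

```text
clock: 23.68
tool_pos: [0.5576, 0.3426, 0.127]
eef_rot: [0.707, 0.707, -0.001, -0.0]
contact_force: [0.5, 0.2, 0.5]
opening: 0.573
finger_force: 0.0
[-0.002  0.002  0.   ] [ 0.0012  0.0008 -0.0675]
```

```bash
python3 -m inch '.14 .001 .001 .02 0 0 0; .14 0 0 .02 0 0 0; .14 0 0 .017 0 0 0; .14 0 0 .01 0 0 0; .14 0 0 0 0 0 0; .14 0 0 0 0 0 0; -1 0 0 0 0 0 0; -1 0 0 0 0 0 0; -1 0 0 0 0 0 0; -1 0 0 0 0 0 0; -1 0 0 0 0 0 0; -1 0 0 0 0 0 0' 15; python3 -m inch '-1 0 0 -.01 0 0 0; -1 0 0 -.01 0 0 0; -1 0 0 -.02 0 0 0; -1 0 0 -.02 0 0 0; -1 0 0 0 0 0 0'
```

```text
clock: 24.68
tool_pos: [0.5605, 0.3459, 0.0622]
eef_rot: [0.707, 0.707, 0.002, -0.0]
contact_force: [-0.2, -1.2, 6.6]
opening: 0.337
finger_force: 15.0
clock: 25.1
tool_pos: [0.5623, 0.3471, 0.1258]
eef_rot: [0.707, 0.707, 0.005, 0.0]
contact_force: [-0.1, 0.2, -0.7]
opening: 0.338
finger_force: 15.0
```

```bash
python3 -m inch '-1 0 0 -.038 0 0 0; -1 0 0 -.038 0 0 0; -1 0 0 -.038 0 0 0; -1 0 0 -.038 0 0 0; -1 -.039 -.006 0 0 0 0; -1 -.039 -.006 0 0 0 0; -1 -.039 -.006 0 0 0 0; -1 -.039 -.006 0 0 0 0; -1 -.039 -.006 0 0 0 0; -1 -.039 -.006 0 0 0 0; -1 -.039 -.006 0 0 0 0; -1 -.039 -.006 0 0 0 0; -1 -.039 -.006 0 0 0 0; -1 -.039 -.006 0 0 0 0; -1 -.039 -.006 0 0 0 0; -1 -.039 -.006 0 0 0 0; -1 -.039 -.006 0 0 0 0; -1 -.039 -.006 0 0 0 0; -1 -.039 -.006 0 0 0 0; -1 0 0 0 0 0 0'
python3 - <<'E'
from plan import *
p,o=pose();print(get_state()['q'].round(2))
_,Q=down([0,0,0],0);Q=Q*TO;print((o.inv()*Q).as_rotvec().round(3),(np.array([.4535,-.370,.0422])-p).round(4))
E
```

```text
clock: 26.77
tool_pos: [0.4662, -0.2502, 0.2713]
eef_rot: [0.712, 0.702, -0.002, 0.001]
contact_force: [0.4, -0.6, -1.1]
opening: 0.339
finger_force: 15.0
[ 0.59  0.54 -0.3   1.83  0.22  0.81  0.16]
[-0.001  0.004 -0.014] [-0.0127 -0.1198 -0.2291]
```

```bash
python3 -m inch '-1 -.04 -.004 0 0 .004 -.014; -1 -.04 -.004 0 0 0 0; -1 -.04 -.004 0 0 0 0; -1 0 0 .035 0 0 0; -1 0 0 .035 0 0 0; -1 0 0 .035 0 0 0; -1 0 0 .035 0 0 0; -1 0 0 .025 0 0 0; -1 0 0 0 0 0 0; -1 0 0 0 0 0 0'
python3 - <<'E'
from plan import *
p,o=pose();print(get_state()['q'].round(2))
_,Q=down([0,0,0],0);Q=Q*TO;print((o.inv()*Q).as_rotvec().round(3),(np.array([.4535,-.370,.0422])-p).round(4))
E
```

```text
clock: 27.6
tool_pos: [0.4583, -0.3583, 0.1054]
eef_rot: [0.702, 0.712, 0.002, -0.003]
contact_force: [0.1, -0.0, 0.4]
opening: 0.341
finger_force: 15.0
[ 0.72  0.84 -0.23  1.8   0.33  0.54  0.29]
[-0.001 -0.008  0.014] [-0.0048 -0.0117 -0.0632]
```

```bash
python3 -m inch '-1 -.0115 -.0045 0 -.001 -.008 .014; -1 0 0 .025 0 0 0; -1 0 0 .02 0 0 0; -1 0 0 .008 0 0 0; -1 0 0 .003 0 0 0; -1 0 0 0 0 0 0; -1 0 0 0 0 0 0'
```

```text
clock: 28.18
tool_pos: [0.4554, -0.3714, 0.0515]
eef_rot: [0.707, 0.707, 0.0, 0.003]
contact_force: [-0.0, 0.4, 0.2]
opening: 0.34
finger_force: 15.0
```

```bash
python3 -m inch '-1 0 0 .003 0 0 0; -1 0 0 .002 0 0 0; -1 0 0 .002 0 0 0; -1 0 0 0 0 0 0; -1 0 0 0 0 0 0'
```

```text
clock: 28.6
tool_pos: [0.4546, -0.3706, 0.0431]
eef_rot: [0.707, 0.707, 0.0, 0.001]
contact_force: [0.3, 0.8, 0.1]
opening: 0.339
finger_force: 15.0
```

```bash
python3 -m inch '-1 0 0 .0015 0 0 0; -1 0 0 .0015 0 0 0; -1 0 0 0 0 0 0; -1 0 0 0 0 0 0'
```

```text
clock: 28.93
tool_pos: [0.4548, -0.371, 0.0419]
eef_rot: [0.707, 0.707, -0.0, 0.002]
contact_force: [-2.3, 1.4, 14.0]
opening: 0.338
finger_force: 15.0
```

On the floor with 14 N. Release, lift and look.

```bash
python3 -m inch '.1 0 0 -.001 0 0 0; .1 0 0 0 0 0 0; .1 0 0 0 0 0 0; .1 0 0 -.02 0 0 0; .1 0 0 -.04 0 0 0; -1 0 0 -.04 0 0 0; -1 0 0 -.04 0 0 0; -1 0 0 -.04 0 0 0; -1 0 0 -.04 0 0 0; -1 .04 0 -.01 0 0 0; -1 .04 .003 0 0 0 0; -1 .04 .003 0 0 0 0; -1 .04 .003 0 0 0 0; -1 .04 .003 0 0 0 0; -1 .04 .003 0 0 0 0; -1 .04 .003 0 0 0 0; -1 .04 .003 0 0 0 0; -1 .04 .003 0 0 0 0; -1 .04 .003 0 0 0 0; -1 0 0 0 0 0 0'
python3 - <<'E'
from plan import *
P,d=snapshot("top");m=camera_model("top");W=world(d,m)
q=get_state()['q'];p,o=pose();print(p,q.round(2))
w=W.reshape(-1,3);a=w[(np.hypot(w[:,0]-.4548,w[:,1]+.371)<.03)&(w[:,2]>.035)]
print(len(a),np.percentile(a[:,2],[10,50,90]),cv2.minEnclosingCircle(a[:,:2].astype(np.float32)))
cv2.imwrite("pics/t2.png",cv2.resize(P[130:260,250:450,::-1],None,fx=3.5,fy=3.5,interpolation=2))
pp,Q=pose_t([.475,.196,.245],.56,-1)
qg,e=ik(pp,Q,np.array([-.6,.5,-.1,2.4,2.2,.45,-1.2]));print(qg.round(2),e)
w=rows(q,qg,28);print(w.round(3),np.abs(w[:,3:]).max());print([(fk(q+(qg-q)*a,L)[0].round(2).tolist()) for a in(.25,.5,.75)])
E
```

```text
clock: 30.6
tool_pos: [0.4818, 0.0402, 0.2708]
eef_rot: [0.702, 0.712, 0.003, -0.0]
contact_force: [0.1, 0.2, -0.1]
opening: 0.009
finger_force: 0.0
[0.48142058 0.03533027 0.27045661] [ 0.04  0.48 -0.31  1.96  0.21  0.73 -0.39]
109 [0.04081127 0.04987555 0.05327333] ((0.45426058769226074, -0.3722822666168213), 0.015228087082505226)
[-0.71  0.51  0.02  2.35  2.02  0.38 -1.1 ] 1.02360531249167e-05
[[-0.005  0.001  0.004 -0.014 -0.043 -0.042]
 [-0.004  0.001  0.003 -0.015 -0.041 -0.043]
 [-0.003  0.002  0.003 -0.016 -0.039 -0.044]
 [-0.003  0.002  0.002 -0.017 -0.037 -0.045]
 [-0.002  0.003  0.002 -0.018 -0.035 -0.046]
 [-0.001  0.003  0.001 -0.019 -0.033 -0.047]
 [-0.001  0.004  0.001 -0.02  -0.031 -0.048]
 [ 0.     0.004  0.001 -0.021 -0.029 -0.049]
 [ 0.001  0.005  0.    -0.022 -0.027 -0.049]
 [ 0.001  0.005 -0.    -0.023 -0.025 -0.05 ]
 [ 0.002  0.006 -0.    -0.023 -0.023 -0.051]
 [ 0.002  0.006 -0.001 -0.024 -0.021 -0.051]
 [ 0.003  0.006 -0.001 -0.025 -0.019 -0.052]
 [ 0.004  0.007 -0.001 -0.025 -0.017 -0.052]
 [ 0.004  0.007 -0.002 -0.025 -0.015 -0.053]
 [ 0.005  0.008 -0.002 -0.026 -0.013 -0.053]
 [ 0.005  0.008 -0.002 -0.026 -0.011 -0.054]
 [ 0.006  0.008 -0.002 -0.026 -0.009 -0.054]
 [ 0.006  0.009 -0.002 -0.026 -0.007 -0.054]
 [ 0.007  0.009 -0.002 -0.026 -0.005 -0.055]
 [ 0.007  0.009 -0.003 -0.026 -0.004 -0.055]
 [ 0.007  0.009 -0.003 -0.026 -0.002 -0.055]
 [ 0.008  0.009 -0.003 -0.026 -0.    -0.055]
 [ 0.008  0.01  -0.003 -0.025  0.001 -0.055]
 [ 0.009  0.01  -0.003 -0.025  0.003 -0.056]
 [ 0.009  0.01  -0.003 -0.025  0.005 -0.056]
 [ 0.009  0.01  -0.003 -0.024  0.006 -0.056]
 [ 0.01   0.01  -0.003 -0.024  0.008 -0.056]] 0.05596847659879889
[[0.49, 0.02, 0.26], [0.52, 0.05, 0.26], [0.52, 0.12, 0.26]]
```

View pics/t2.png

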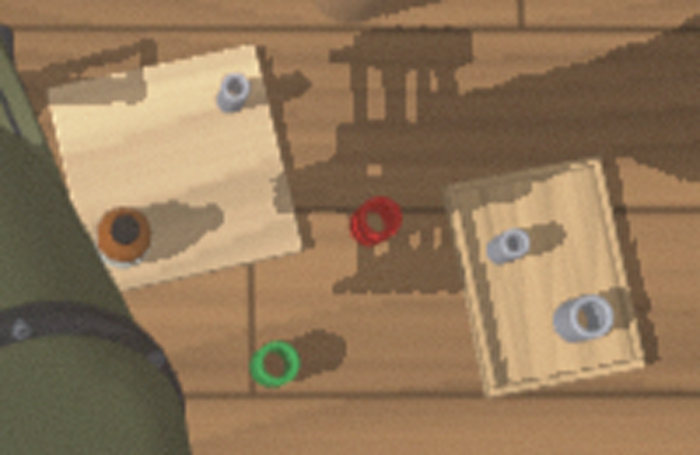

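The wide ferrule stands upright in the tray at crop pixel (588,316), with its rim at z≈0.051. The narrow ones at (233,92) and (510,244) and the bottle at (125,235) are undisturbed. Next is the bar key.

```bash
python3 -m inch '-1 -.009 .002 .007 -.029 -.084 -.084; -1 -.006 .004 .005 -.033 -.076 -.089; -1 -.003 .006 .003 -.037 -.068 -.093; -1 -.001 .008 .002 -.041 -.06 -.097; -1 .002 .01 0 -.045 -.052 -.099; -1 .004 .012 -.001 -.047 -.044 -.102; -1 .007 .013 -.002 -.05 -.036 -.104; -1 .009 .015 -.004 -.051 -.028 -.106; -1 .011 .016 -.004 -.052 -.02 -.108; -1 .013 .018 -.004 -.052 -.012 -.109; -1 .014 .018 -.006 -.052 -.006 -.11; -1 .016 .019 -.006 -.051 .001 -.11; -1 .018 .02 -.006 -.05 .008 -.112; -1 .019 .02 -.006 -.048 .014 -.112; -1 0 0 0 0 0 0; -1 0 0 0 0 0 0'
python3 - <<'E'
from plan import *
s=get_state();q=s['q'];p,o=pose();print(p,q.round(2))
_,Q=pose_t([0,0,0],.56,-1);Q=Q*TO;print((o.inv()*Q).as_rotvec().round(3),Q.inv().apply(np.array([.5437,.1955,.0845])-p).round(4))
E
```

```text
clock: 31.98
tool_pos: [0.4911, 0.1933, 0.2422]
eef_rot: [0.006, 0.961, -0.004, 0.276]
contact_force: [0.8, -0.3, 0.0]
opening: 0.005
finger_force: 0.0
[0.49108159 0.19332403 0.24223636] [-0.62  0.51 -0.07  2.33  1.92  0.41 -0.98]
[-0.011 -0.001 -0.009] [0.0392 0.0022 0.1616]
```

```bash
python3 -m inch '-1 .0195 .001 0 -.011 -.001 -.009; -1 .0195 .001 0 0 0 0; -1 0 0 0 0 0 0; -1 0 0 .028 0 0 0; -1 0 0 .028 0 0 0; -1 0 0 .028 0 0 0; -1 0 0 .028 0 0 0; -1 0 0 .028 0 0 0; -1 0 0 0 0 0 0; -1 0 0 0 0 0 0'
python3 - <<'E'
from plan import *
p,o=pose()
_,Q=pose_t([0,0,0],.56,-1);Q=Q*TO;print((o.inv()*Q).as_rotvec().round(3),Q.inv().apply(np.array([.5437,.1955,.0845])-p).round(4))
E
```

```text
clock: 32.82
tool_pos: [0.5335, 0.1944, 0.1024]
eef_rot: [0.001, 0.961, -0.001, 0.276]
contact_force: [-1.4, -0.9, 0.6]
opening: 0.006
finger_force: 0.0
[-0.003 -0.    -0.001] [0.0008 0.0011 0.0206]
```

```bash
python3 -m inch '-1 0 .001 .004 0 0 0; -1 0 0 .004 0 0 0; -1 0 0 .003 0 0 0; -1 0 0 .003 0 0 0; -1 0 0 .002 0 0 0; -1 0 0 0 0 0 0; -1 0 0 0 0 0 0'; python3 -c "
from h import *
p,o=pose();print(o.inv().apply(np.array([.5437,.1955,.0845])-p).round(4), o.inv().apply(get_state()['contact_force']).round(1))"
```

```text
clock: 33.4
tool_pos: [0.5414, 0.1979, 0.0903]
eef_rot: [-0.001, 0.961, 0.001, 0.277]
contact_force: [-0.6, 0.7, 5.9]
opening: 0.004
finger_force: 2.3
[ 0.0012 -0.0024  0.0061] [-2.6  0.7 -5.3]
```

```bash
python3 -m inch '-1 0 -.002 .001 0 0 0; -1 0 0 .001 0 0 0; -1 0 0 0 0 0 0; -1 0 0 0 0 0 0'; python3 -m inch '-1 0 0 -.01 0 0 0; -1 0 0 -.03 0 0 0; -1 .005 0 -.04 0 0 0; -1 .005 0 -.04 0 0 0; -1 0 0 0 0 0 0; -1 0 0 0 0 0 0; -1 0 0 0 0 0 0'
```

```text
clock: 33.73
tool_pos: [0.5417, 0.1975, 0.0896]
eef_rot: [-0.002, 0.961, 0.002, 0.277]
contact_force: [-6.3, 2.0, 15.5]
opening: 0.005
finger_force: 8.3
clock: 34.32
tool_pos: [0.4702, 0.1956, 0.1842]
eef_rot: [-0.001, 0.961, 0.001, 0.277]
contact_force: [-0.5, 0.1, -0.3]
opening: 0.008
finger_force: 0.0
```

The bar key bottomed at 15.5 N, and the arm is now clear of everything. Handing in.

```bash
python3 -c "
from plant import r
print(r.finish_job())"
```

```text
the job is handed in; nothing more can be done
None
```

All steps were carried out in order and the job was handed in at about 34 s, though no verdict came back: gauge zeroed, wide ferrule measured on the pin and set upright in the tray, reading stored, and the cross key, narrow ferrules, ink bottle and brush pot never touched.

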